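# Switch the dust extraction over to the sanding nozzle

## Robot

A 7-joint arm with a two-finger parallel gripper is mounted at the origin on the work surface. World frame = base frame: x ahead of the robot, y to its left, z up, the work surface at z = 0. Lengths are in mm, angles in rad, forces in N, time in s.
With the tool pointing down it reaches from about 400 to 875 mm from the base axis. Payload 6.5 kg.
Tool frame: the origin (TCP) lies on the front face of the gripper's body, between the roots of the fingers; the fingertips stand 73 mm ahead of it and the grasp point (between the pads) lies robot.grip_depth ahead of it (robot.grip_depth is the distance from the TCP to the grasp point, in mm); z points along the fingers, y is the line along which they close (so a half turn about z gives the same grasp; the last joint's range is limited). The gripper opens to 85 mm and grips with 20 to 120 N. Pads are 22 mm wide; open, the fingers measure 114 mm over their backs; the gripper's body (76 mm by 85 mm) begins 54 mm behind the grasp point. The pads swing forward as they close: fully open they stand 13 mm farther back than shut.
Start: joints at [-1.24, 0.536, -0.004, 1.538, 0.003, 1.067, -0.071], TCP at [251.198, 599.491, 303.89] pointing down, gripper open.
Joint ranges: [-2.7, 2.7], [-0.37, 2.16], [-1.27, 1.26], [0.24, 2.4], [-1.31, 4.45], [0.19, 1.91], [-2.76, 2.76]. Speed limits (rad/s): [2.39, 2.39, 3.14, 3.14, 3.14, 3.14, 3.14].

## Interface

Orientations are given as a unit quaternion [w, x, y, z].
In Python, from workcell import robot gives the robot as it stands. The module is installed in compiled form; this text tells all that it offers.
- The arm moves only by the tool servo_tool, never from a script. Its arguments are lists of equal length, an entry for each row: "grip": the opening, from -1 (shut) to 1 (fully open); "delta_pos": the shift along the tool's x, y, z in m, a list of three; "twist": the turn about the tool's z in degrees. In form: {"grip": [grip, ...], "delta_pos": [[dx, dy, dz], ...], "twist": [twist, ...]}. A call has 1 to 12 rows; each row shifts and turns the commanded pose from where the row before left it, along the tool's axes as they then stand; what a row does not reach is not made up. A row lasts 1/12 s, in which the tool goes at most 41.7 mm and 7.16 degrees, less where a joint would pass 70% of its speed; a pose out of reach is approached as far as the arm can. A call with a gripper value outside its range is refused whole. The fingers move at their own pace and stop on an object; "grip_force" is the grip in N (left out, the last holds). Time passes only in rows, so rows that do not move let the fingers close. It gives the time, the measured TCP pose, the force, the opening and the grip force at its end, in the units of the state.
- robot.state(): the state, without advancing time (a new reading comes with each control period).
- robot.snapshot(name): name is "scene" or "top" or "wrist"; returns the picture (420x560x3 uint8, red, green, blue); there is no depth.
- robot.camera_params(name): a dict with "fov_y" (degrees; the focal length in pixels is half the picture's height over the tangent of half this angle, whatever the lens; pixels are square), "cx", "cy" (the principal point, pixels), "distortion" ([k1, k2, p1, p2, k3] as OpenCV has them; the pictures are not rectified), "pose" (4x4, takes a point from camera to world coordinates). Camera axes: x right, y down, z forward; pixel columns grow to the right and rows downward; lengths in mm; the calibration is good to about 2 mm. A picture is of the moment at which its call begins: read the wrist's pose just before it. camera_params takes no time and is no camera call; for the wrist camera it gives the pose at the moment of the call.
- robot.finish_job(): hands the job in; it is judged then, once.
The state is a dict: "time": time; "q": joint angles; "joint_vel": joint speeds; "joint_torque": joint torques, N m; "tool_pos": TCP position; "orientation": TCP orientation; "wrist_force": force on the tool from outside, world axes, zero at the start; "ft_torque": the same for the moment, N m; "grip_width": finger opening in mm; "finger_force": force on a finger pad.
Only numpy, scipy, OpenCV 4.12 (cv2) and the standard library are available. Lean on these libraries where they do the work, as an engineer would, in place of code of your own. Each camera call takes 0.05 s, during which the arm holds its last target. There are 200 camera calls.

## Task

Get the bench ready to sand the black lacquer plate: slide the suction nozzle along its rail until it is centred on the plate, then turn its yellow clamp knob fully tight. After that turn the green extraction handle fully open, and only then turn the blue handle fully closed, so that the fan always has an open branch. Do not touch the tube lamps, and leave everything else on the bench where it stands.

Things in the scene. Friction and masses are not known exactly. Their poses are not given: they have to be found in the camera images.
- green_branch: Extraction branch with the green handle: grey duct (66 dia) sloping 35 deg down towards the robot. Origin on the bench, x away from the robot, z up. The spindle leaves the sloping saddle plate at (0, 0, 115) mm, along (-0.574, 0, 0.819): up, leaning 35 deg to the robot. A thin dark lamp post stands at (125, 40), 345 high, with an arm forward to the lamp.
- green_handle (a joint): Angle of the green handle, 0 to 1.571 rad. 0 = closed stop: the handle lies across the duct, pointing to the branch's -y. 1.571 = open stop: the handle lies along the duct, pointing down the slope towards the robot (branch direction (-0.819, 0, -0.574)). Opening is clockwise seen from above. It starts closed or nearly; stays where left.
- green_grip (a point): Point to hold on the green handle: a round post, 22 dia, parallel to the spindle, 95 mm out from it at the end of a flat bar (22 wide, 9 thick, its top 34 above the saddle plate). The post rises from the bar to 83 mm above the saddle plate; this point is on its axis, 62 mm above the saddle plate level.
- green_lamp: White tube lamp over the green branch, 28 dia, fixed level along y above the handle. Origin on its axis 330 above the bench and at x = -30 mm in the branch's frame; it runs from y = -115 to y = +50. Do not touch. It blocks a gripper coming straight down on a closed handle: tilt the tool about 35 deg, along the spindle.
- blue_branch: Extraction branch with the blue handle: grey duct (66 dia) sloping 35 deg down towards the robot. Origin on the bench, x away from the robot, z up. The spindle leaves the sloping saddle plate at (0, 0, 115) mm, along (-0.574, 0, 0.819): up, leaning 35 deg to the robot. A thin dark lamp post stands at (125, 40), 345 high, with an arm forward to the lamp.
- blue_handle (a joint): Angle of the blue handle, 0 to 1.571 rad. 0 = closed stop: the handle lies across the duct, pointing to the branch's -y. 1.571 = open stop: the handle lies along the duct, pointing down the slope towards the robot (branch direction (-0.819, 0, -0.574)). Opening is clockwise seen from above. It starts open or nearly; stays where left.
- blue_grip (a point): Point to hold on the blue handle: a round post, 22 dia, parallel to the spindle, 95 mm out from it at the end of a flat bar (22 wide, 9 thick, its top 34 above the saddle plate). The post rises from the bar to 83 mm above the saddle plate; this point is on its axis, 62 mm above the saddle plate level.
- blue_lamp: White tube lamp over the blue branch, 28 dia, fixed level along y above the handle. Origin on its axis 330 above the bench and at x = -30 mm in the branch's frame; it runs from y = -115 to y = +50. Do not touch. It blocks a gripper coming straight down on a closed handle: tilt the tool about 35 deg, along the spindle.
- rail: Aluminium slide rail, 40 wide, 380 long along its y, top 30 above the bench; origin on the bench under its middle, x pointing to the stand.
- nozzle (a joint): Position of the suction nozzle along the rail, 0 to 0.22 m, growing to the rail's +y; at value s the carriage centre is at y = s - 0.110 m in the rail's frame. Carriage: white block 60 x 60, 31 to 65 above the bench, a black nozzle 100 wide on its +x side reaching 79 mm out. Friction about 2.5 N.
- nozzle_mouth (a point): Middle of the black nozzle's mouth, 80 mm in x from the carriage centre, 54 above the bench; a white line on the nozzle's top marks its middle.
- clamp (a joint): Angle of the yellow clamp knob on top of the carriage, 0 to 1.4 rad: 0 = loose, its bar along the rail's x; 1.4 = tight (stop). Grows clockwise seen from above. It starts loose (under 0.3) and is strong enough to pull the nozzle along by.
- clamp_grip (a point): On the knob's axis, at the height to grip (108 above the bench). The knob's bar is 60 long, 15 wide, from 88 to 122 above the bench, on the carriage's centre.
- stand: Fixed work stand with a black round lacquer plate (170 dia, rim 60 above the bench, a brass disc at its centre). Origin on the bench under the plate's centre; its y is parallel to the rail's y.
- tin_red: Bystander, loose (sizes in mm): red round wax tin, closed, 84 dia x 60 high. Origin at the centre of its underside. Leave it alone.
- tin_blue: Bystander, loose (sizes in mm): blue round wax tin, closed, 76 dia x 75 high. Origin at the centre of its underside. Leave it alone.
- cup: Bystander, loose (sizes in mm): white open plastic cup, rim 72 dia, 90 high. Origin at the centre of its underside. Leave it alone.
- vase: Bystander, loose (sizes in mm): tall yellow lacquered vase, 84 dia at its widest, 200 high, upright. Origin at the centre of its underside. Leave it alone.
- spare_plate: Bystander, loose (sizes in mm): black plate lying flat, 160 dia x 22 high. Origin at the centre of its underside. Leave it alone.
- panel: Bystander, loose (sizes in mm): black lacquer panel lying flat, 100 (x) x 150 (y) x 10. Origin at the centre of its underside. Leave it alone.
- brush: Bystander, loose: wooden brush, 180 mm long, under 40 mm high, lying along its own x. Leave it alone.
There are look-alikes about, which are no part of the job. What is shaped like the stand but turquoise is not meant.

How it is judged (in metres and radians):
On the way, in this order (a step that is already met when the one before it is completed fails the run):
1. the nozzle is centred on the plate (within 12 mm along the rail) with the clamp still loose (under 0.7 rad) (y of nozzle_mouth in the frame of stand between -0.012 and 0.012 m and value of joint clamp below 0.7 rad), for 0.1 s.
2. the clamp knob is tight (over 1.28 rad) with the nozzle centred (y of nozzle_mouth in the frame of stand between -0.012 and 0.012 m and value of joint clamp above 1.28 rad), for 0.1 s.
3. the green handle is fully open (over 1.45 rad) (value of joint green_handle above 1.45 rad), for 0.2 s.
4. the blue handle is fully closed (under 0.12 rad), the green one still open (value of joint green_handle above 1.45 rad and value of joint blue_handle below 0.12 rad), for 0.2 s.
At the end, for the whole second after the job is handed in: The nozzle is centred on the plate within 12 mm along the rail, the clamp is tight (over 1.28 rad), the green handle is open (over 1.45 rad), the blue handle is closed (under 0.12 rad), and all of them are at rest (all of step 2 and all of step 4 and velocity of joint nozzle below 0.05 m/s and velocity of joint each of green_handle, clamp below 0.05 rad/s and velocity of joint blue_handle above -0.05 rad/s); the robot touches nothing.
It fails at once if a tube lamp is touched (over 2 N) (contact force between anything else and green_lamp above 2 N or contact force between anything else and blue_lamp above 2 N).
It fails at once if a bystander is moved more than 25 mm or tipped over (distance of any of tin_red, tin_blue, cup, vase, spare_plate, panel, brush from where it was at the start of the episode above 0.025 m or angle between any of tin_red, tin_blue, cup, vase's own z axis and vertical above 0.5 rad).
It fails at once if the lacquer plate or its stand is pushed (over 10 N) (contact force between the arm and stand above 10 N).
It fails at once if both branches are closed at once (value of joint each of green_handle, blue_handle below 0.5 rad).
It also fails if it takes over 72 s, if anything falls off the work surface, if the arm or the gripper's body presses on something with over 40 N, if the wrist force passes 120 N, or if a joint passes its speed limit or range.

## Working session

There is one attempt and no reset: what is moved stays moved. The work goes in short steps, Python scripts to look and compute and a tool call to move; the robot and the scene stay as the last step left them, time stands still between calls to the robot, and variables do not carry over. Pictures are saved under pics/ and viewed, at most 10 in all, crops included, and the job is handed in when it is done.

Besides the shell and the picture viewer there is one more tool, called after "Request:" as name([rows], argument=value, ...), one row to a line, values as JSON. servo_tool: Moves the arm, as the interface text tells. Its arguments: {"type":"object","properties":{"grip":{"type":"array"},"delta_pos":{"type":"array"},"twist":{"type":"array"},"grip_force":{"type":"number"}},"required":["grip","delta_pos","twist"]}

```bash
mkdir -p pics
python3 - <<'E'
from workcell import robot
import cv2,numpy as np
print(robot.state(),robot.grip_depth)
for n in("scene","top"):
    p=robot.camera_params(n);print(n,p)
    cv2.imwrite(f"pics/{n}0.png",robot.snapshot(n)[:,:,::-1])
E
```

```text
{'time': 0.0, 'q': array([-1.24024656,  0.53720981, -0.00438473,  1.53886407,  0.0026068 ,
        1.0673093 , -0.07117674]), 'joint_vel': array([-1.95427153e-04, -6.24170123e-04, -4.28252869e-04, -8.61262844e-05,
       -1.39212497e-05, -8.08542198e-05,  1.05965631e-03]), 'joint_torque': array([-8.01686474e-05, -5.83410645e+01,  1.04863912e+00, -2.59101337e+01,
        1.23650325e-02,  9.68583918e-03,  6.00501878e-06]), 'tool_pos': array([251.01792026, 599.02604262, 302.98874778]), 'orientation': array([-9.47310514e-05,  1.97050712e-01,  9.80392891e-01, -8.87605843e-04]), 'wrist_force': array([ 0.75089781,  0.38823198, -0.34894161]), 'ft_torque': array([ 0.04072982,  0.03163919, -0.03542038]), 'finger_force': 0.0, 'grip_width': 85.47540245512019} 53.900000000000006
scene {'fov_y': 57.08522334489074, 'cx': 277.2964757139771, 'cy': 209.65744445642716, 'distortion': array([-0.09720931,  0.        ,  0.        ,  0.        ,  0.        ]), 'pose': array([[ 8.38917537e-02,  6.55357816e-01, -7.50645260e-01,
         1.49115394e+03],
       [ 9.96474679e-01, -5.56446098e-02,  6.27844880e-02,
        -1.01681035e+02],
       [-6.23057691e-04, -7.53266095e-01, -6.57715593e-01,
         1.01985563e+03],
       [ 0.00000000e+00,  0.00000000e+00,  0.00000000e+00,
         1.00000000e+00]])}
top {'fov_y': 44.89715851412628, 'cx': 267.24720252577634, 'cy': 209.7196456523531, 'distortion': array([-0.16647372,  0.        ,  0.        ,  0.        ,  0.        ]), 'pose': array([[-2.19551448e-04, -9.83503725e-01,  1.80887741e-01,
         2.13338934e+02],
       [-9.99980460e-01, -9.14170911e-04, -6.18415403e-03,
        -8.51788187e-01],
       [ 6.24750084e-03, -1.80885564e-01, -9.83484307e-01,
         2.03301842e+03],
       [ 0.00000000e+00,  0.00000000e+00,  0.00000000e+00,
         1.00000000e+00]])}
```

View pics/scene0.png

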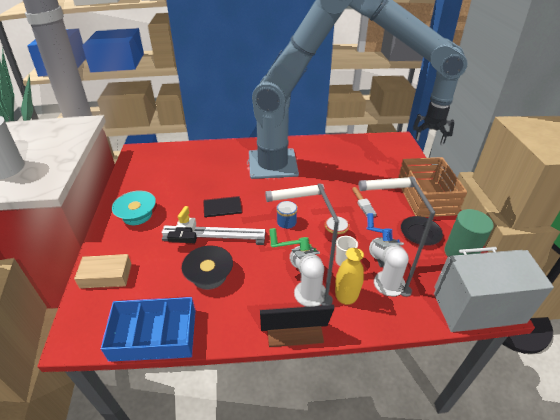

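View pics/top0.png

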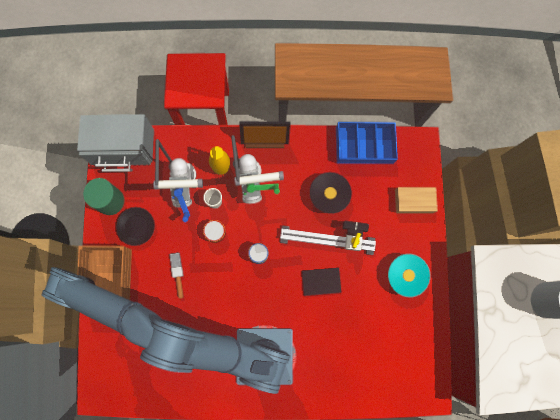

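The scene view shows the rail at (165–265, 235), the yellow knob at (184, 215) and the black plate with its brass disc at (208, 267). The green handle is near (290, 240) and the blue one near (375, 228). In the top view the brass disc is at (330, 193), the knob at (356, 240), the green handle at (265, 188) and the blue handle at (181, 205).

```bash
cat > h.py <<'E'
from workcell import robot
import cv2,numpy as np
P={n:robot.camera_params(n) for n in("scene","top")}
def ray(p,uv):
    f=210/np.tan(np.radians(p["fov_y"])/2);K=np.array([[f,0,p["cx"]],[0,f,p["cy"]],[0,0,1]])
    n=cv2.undistortPoints(np.array(uv,float).reshape(-1,1,2),K,p["distortion"])[0,0]
    d=p["pose"][:3,:3]@[n[0],n[1],1];return p["pose"][:3,3],d/np.linalg.norm(d)
def onz(p,uv,z):
    o,d=ray(p,uv);return o+d*(z-o[2])/d[2]
def tri(*obs): # (params,uv)...
    A=np.zeros((3,3));b=np.zeros(3);R=[ray(*x) for x in obs]
    for o,d in R: M=np.eye(3)-np.outer(d,d);A+=M;b+=M@o
    X=np.linalg.solve(A,b);return X.round(1),[round(float(np.linalg.norm((np.eye(3)-np.outer(d,d))@(X-o))),1) for o,d in R]
def proj(p,X):
    f=210/np.tan(np.radians(p["fov_y"])/2);K=np.array([[f,0,p["cx"]],[0,f,p["cy"]],[0,0,1]])
    T=np.linalg.inv(p["pose"]);return cv2.projectPoints(np.array(X,float).reshape(-1,1,3),cv2.Rodrigues(T[:3,:3])[0],T[:3,3],K,p["distortion"])[0].reshape(-1,2)
HSV={"yellow":((20,110,90),(34,255,255)),"green":((45,130,60),(75,255,255)),"blue":((100,120,60),(125,255,255))}
def blobs(img,c,a=8):
    m=cv2.inRange(cv2.cvtColor(img,cv2.COLOR_RGB2HSV),*HSV[c])
    n,l,s,ce=cv2.connectedComponentsWithStats(m)
    return [(s[i].tolist(),ce[i].round(1).tolist()) for i in range(1,n) if s[i,4]>=a],m
E
python3 - <<'E'
from h import *
s=cv2.imread("pics/scene0.png");t=cv2.imread("pics/top0.png")
for n,i in(("scene",s),("top",t)):
    for c in HSV: print(n,c,blobs(i[:,:,::-1].copy(),c)[0])
R=lambda i,x,y,w,h:cv2.resize(i[y:y+h,x:x+w],(400,300),interpolation=cv2.INTER_CUBIC)
cv2.imwrite("pics/comp.png",np.vstack([np.hstack([R(s,155,185,120,90),R(s,260,170,160,120)]),np.hstack([R(t,270,170,120,90),R(t,140,140,160,120)])]))
w=robot.camera_params("wrist");st=robot.state();from scipy.spatial.transform import Rotation as Q
q=st["orientation"];M=Q.from_quat([*q[1:],q[0]]).as_matrix()
print("cam in tool",M.T@(w["pose"][:3,3]-st["tool_pos"]),(M.T@w["pose"][:3,:3]).round(3),w["fov_y"])
E
```

```text
scene yellow [([129, 202, 11, 7, 56], [133.9, 205.3]), ([178, 206, 11, 17, 133], [183.7, 215.1]), ([284, 213, 11, 3, 11], [289.0, 214.5]), ([336, 248, 27, 56, 1164], [349.7, 276.8]), ([200, 260, 15, 11, 137], [206.9, 265.1])]
scene green [([551, 212, 9, 18, 84], [556.5, 222.2]), ([270, 229, 40, 21, 228], [289.1, 241.2]), ([554, 235, 6, 13, 43], [557.5, 241.3])]
scene blue [([167, 0, 148, 140, 13464], [227.6, 58.0]), ([431, 0, 31, 41, 891], [445.4, 17.0]), ([288, 26, 46, 109, 2857], [311.8, 93.3]), ([82, 29, 61, 43, 2137], [113.2, 49.9]), ([28, 40, 19, 36, 318], [36.7, 58.5]), ([407, 57, 30, 83, 949], [422.3, 93.5]), ([418, 120, 7, 7, 24], [420.6, 122.8]), ([417, 128, 12, 22, 123], [422.6, 137.9]), ([125, 134, 32, 10, 226], [140.8, 138.7]), ([367, 213, 25, 28, 221], [378.9, 228.6]), ([278, 214, 18, 14, 190], [286.4, 221.1]), ([101, 297, 94, 64, 5148], [149.5, 329.4])]
top yellow [([209, 146, 21, 28, 427], [218.9, 160.2]), ([324, 187, 13, 12, 109], [330.1, 192.6]), ([351, 233, 11, 15, 95], [355.5, 240.0]), ([403, 270, 12, 11, 103], [408.4, 275.1])]
top green [([247, 184, 32, 10, 165], [262.1, 187.3])]
top blue [([337, 122, 60, 41, 2264], [365.5, 142.1]), ([174, 189, 16, 33, 194], [181.9, 203.3])]
cam in tool [ 79.62945459   0.90707188 -70.47644788] [[-0.001 -0.952 -0.308]
 [ 1.    -0.001  0.   ]
 [-0.    -0.308  0.952]] 71.54228365623109
```

View pics/comp.png

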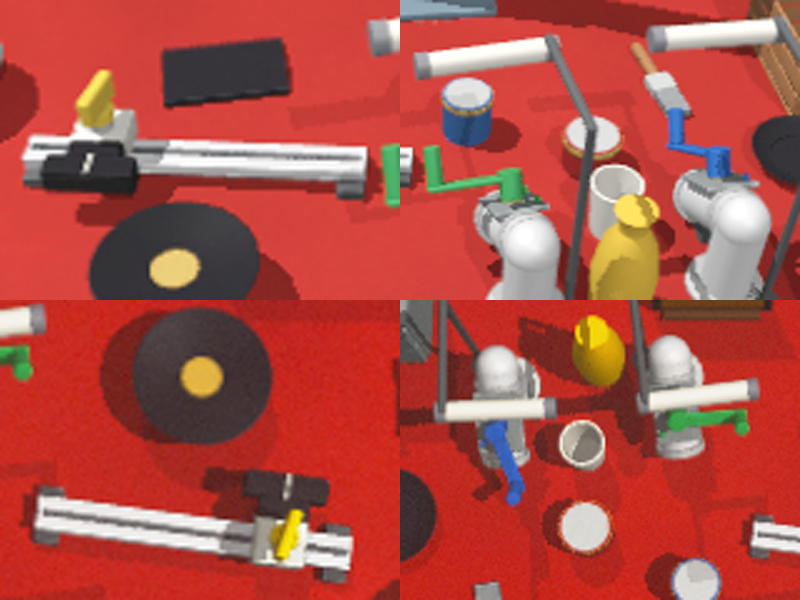

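The comp picture shows, in crop pixels: 
- **Knob:** top right at (97, 95) in the scene view and (290, 535) in the top view. Its bar is turned slightly clockwise. 
- **Nozzle line:** white, at (288, 487) in the top view. 
- **Posts:** green at (433, 150–190) and blue at (677, 112–145) in the scene view. 
- **Lamps:** both lie level over the handles.

Next I triangulate these points.

Run:
```python
from h import *
S,T=P["scene"],P["top"]
sa=lambda x,y:(155+x*.3,185+y*.3); sb=lambda x,y:(260+(x-400)/2.5,170+y/2.5)
ta=lambda x,y:(270+x*.3,170+(y-300)*.3); tb=lambda x,y:(140+(x-400)/2.5,140+(y-300)/2.5)
pr=lambda n,a,b:print(n,*tri((S,a),(T,b)))
pr("brass",(206.9,265.1),(330.1,192.6))
pr("knob",(183.7,215.1),(355.5,240.0))
pr("rail+y end",sa(365,155),ta(38,515)); pr("rail -y end",sa(28,148),ta(350,550))
pr("nozzle line",sa(89,160),ta(288,487))
pr("green top",sb(433,150),tb(742,426)); pr("green post low",sb(433,188),tb(742,418))
pr("green hub",sb(512,172),tb(677,418))
pr("blue top",sb(677,112),tb(514,497)); pr("blue low",sb(677,146),tb(512,490)); pr("blue hub",sb(718,152),tb(492,430))
pr("glamp -y",sb(415,65),tb(757,390)); pr("glamp +y",sb(553,45),tb(643,399))
pr("blamp -y",sb(650,39),tb(553,408)); pr("blamp +y",sb(778,30),tb(440,410))
print("onz brass",onz(T,(330.1,192.6),55),"knob",onz(T,(355.5,240),115),"line",onz(T,ta(288,487),65))
for n,u,z in(("vase",(218.9,160.2),100),("cup",tb(582,444),90),("redtin",tb(585,527),60),("bluetin",tb(697,582),75)):print(n,onz(T,u,z).round())
```

```text
brass [ 646.7 -263.4   56. ] [0.9, 0.9]
knob [ 449.7 -350.4  106.5] [1.3, 1.3]
rail+y end [481.4 -66.9  32.9] [2.7, 2.7]
rail -y end [ 438.3 -440.5   31.8] [2.9, 2.9]
nozzle line [ 508.1 -359.    75.3] [3.5, 3.5]
green top [627.7 -45.3 180.2] [2.9, 2.9]
green post low [650.3 -46.9 135.4] [2.5, 2.5]
green hub [646.6  52.7 151.8] [3.0, 3.0]
blue top [528.9 301.4 129. ] [3.2, 3.2]
blue low [547.  308.6  80.5] [0.7, 0.7]
blue hub [628.6 331.4 145.8] [1.1, 1.1]
glamp -y [644.6 -64.  331.8] [1.2, 1.2]
glamp +y [630.3  94.1 338.9] [2.7, 2.7]
blamp -y [618.9 215.5 331.3] [0.6, 0.6]
blamp +y [616.  373.  333.1] [0.1, 0.1]
onz brass [ 646.93543087 -264.46115362   55.        ] knob [ 448.78324989 -350.10568653  115.        ] line [ 510.02776077 -364.40127966   65.        ]
vase [767. 178. 100.]
cup [619. 200.  90.]
redtin [492. 196.  60.]
bluetin [404.  19.  75.]
```

All heights agree with the text: brass disc 56, knob 106, lamps about 332, post tops 180 and 129. The rail yaw is about -6.6°, and the nozzle has to go about +109 mm along the rail's +y. Next I move to the knob.

Request:
servo_tool([
  [-0.03,-0.025,-0.005],
  [-0.03,-0.025,-0.005],
  [-0.03,-0.025,-0.005],
  [-0.03,-0.025,-0.005],
  [-0.03,-0.025,-0.005],
  [-0.03,-0.025,-0.005],
  [-0.03,-0.025,0],
  [-0.03,-0.025,0],
  [-0.03,-0.025,0],
  [-0.03,-0.025,0],
  [-0.03,-0.025,0],
  [-0.03,-0.025,0],
], grip=[1,1,1,1,1,1,1,1,1,1,1,1], twist=[0,0,0,0,0,0,0,0,0,0,0,0])

```text
time: 1.1
tool_pos: [467.6, 181.8, 333.8]
orientation: [-0.0, 0.197, 0.98, -0.0]
wrist_force: [1.2, 0.4, -0.1]
grip_width: 85.5
finger_force: 0.0
```

Request:
servo_tool([
  [-0.013,-0.038,0],
  [-0.013,-0.038,0],
  [-0.013,-0.038,0],
  [-0.013,-0.038,0],
  [-0.013,-0.038,0],
  [-0.013,-0.038,0],
  [-0.013,-0.038,0],
  [-0.013,-0.038,0],
  [-0.013,-0.038,0],
  [-0.013,-0.038,0],
  [-0.013,-0.038,0],
  [-0.013,-0.038,0],
], grip=[1,1,1,1,1,1,1,1,1,1,1,1], twist=[0,0,0,0,0,0,0,0,0,0,0,0])

```text
time: 2.1
tool_pos: [434.3, -298.9, 333.8]
orientation: [-0.0, 0.197, 0.98, 0.0]
wrist_force: [0.4, -0.3, 0.7]
grip_width: 85.7
finger_force: 0.0
```

Run:
```python
from h import *
w=robot.camera_params("wrist");i=robot.snapshot("wrist");np.save("w1.npy",w["pose"])
b,m=blobs(i,"yellow",30);print(b)
s=robot.snapshot("scene");tp=robot.state()["tool_pos"]
for z in(0,50,100,140,200): 
    for u in proj(P["scene"],tp+[0,0,z]): cv2.circle(s,tuple(int(round(v)) for v in u),1,(255,0,0),-1);print(z,u.round())
cv2.imwrite("pics/w1.png",i[:,:,::-1])
c=s[30:230,100:330]
cv2.imwrite("pics/c1.png",np.hstack([cv2.resize(i,(400,300)),cv2.resize(c,(345,300),interpolation=cv2.INTER_CUBIC)])[:,:,::-1])
```

```text
[([519, 0, 25, 75, 159], [526.8, 38.4]), ([25, 153, 38, 36, 1035], [43.5, 170.5]), ([231, 188, 27, 60, 1171], [242.3, 218.0]), ([344, 286, 31, 30, 679], [358.7, 301.3])]
0 [187. 158.]
50 [185. 145.]
100 [182. 131.]
140 [180. 119.]
200 [177. 100.]
```

View pics/c1.png

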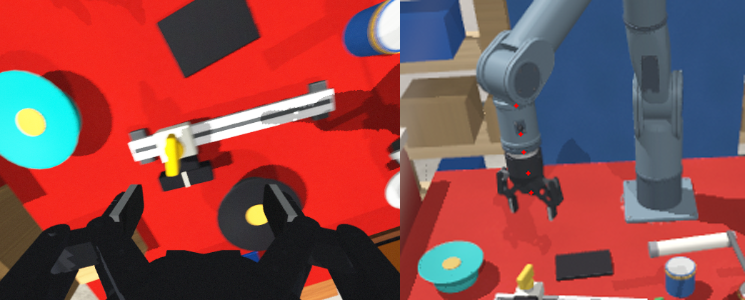

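In the wrist half, the knob bar is upright at crop (171, 157), the brass disc is at (257, 215), the nozzle's white line at (184, 180) and the rail runs from (133, 150) to (333, 98). The scene half shows the wrist as a slim cylinder up to about 190 mm above the TCP.

Run:
```python
from h import *
W=robot.camera_params("wrist");i=cv2.imread("pics/w1.png")[:,:,::-1].copy()
S,T=P["scene"],P["top"]
print("brass",tri((S,(206.9,265.1)),(T,(330.1,192.6)),(W,(358.7,301.3))))
print("knob",tri((S,(183.7,215.1)),(T,(355.5,240.)),(W,(242.3,218))))
_,m=blobs(i,"yellow");m[:, :200]=0;m[:,290:]=0;m[260:]=0
for r in range(186,250,6):
    x=np.flatnonzero(m[r]); print(r,(x.min(),x.max()) if len(x) else None)
# white rail/dark slot edges
g=cv2.cvtColor(i,cv2.COLOR_RGB2HSV);wm=((g[:,:,1]<60)&(g[:,:,2]>120)).astype(np.uint8)
for c in range(285,450,15):
    y=np.flatnonzero(wm[100:230,c])+100
    if len(y): a,b=onz(W,(c,y.min()),30),onz(W,(c,y.max()),30);print(c,y.min(),y.max(),a.round(1)[:2],b.round(1)[:2])
x,y=np.nonzero(wm[235:270,245:272]);print("line px",y.mean()+245,x.mean()+235,x.min()+235,x.max()+235,onz(W,(y.mean()+245,x.mean()+235),66))
```

```text
brass (array([ 644.4, -269. ,   50.3]), [6.0, 5.3, 9.7])
knob (array([ 447.4, -353.7,  105.2]), [4.1, 3.1, 6.4])
186 None
192 (np.int64(234), np.int64(245))
198 (np.int64(233), np.int64(250))
204 (np.int64(232), np.int64(255))
210 (np.int64(231), np.int64(257))
216 (np.int64(233), np.int64(255))
222 (np.int64(235), np.int64(252))
228 (np.int64(231), np.int64(251))
234 (np.int64(232), np.int64(251))
240 (np.int64(231), np.int64(250))
246 (np.int64(233), np.int64(245))
285 170 200 [ 428.6 -301.7] [ 466.1 -317.8]
300 166 197 [ 431.5 -281.7] [ 470.2 -297.7]
315 162 193 [ 434.3 -262. ] [ 473.  -277.2]
330 158 189 [ 437.1 -242.4] [ 475.7 -256.9]
345 154 185 [ 439.9 -222.9] [ 478.4 -236.7]
360 150 182 [ 442.7 -203.6] [ 482.4 -217.2]
375 146 178 [ 445.4 -184.5] [ 485.1 -197.3]
390 142 174 [ 448.1 -165.5] [ 487.7 -177.6]
405 138 169 [ 450.8 -146.6] [ 489.1 -157.7]
420 134 166 [ 453.5 -127.9] [ 493.  -138.7]
435 130 162 [ 456.1 -109.3] [ 495.6 -119.4]
line px 259.5748502994012 250.5449101796407 240 261 [ 505.58270528 -370.47527679   66.        ]
```

Run:
```python
from h import *
W=robot.camera_params("wrist");w1=np.load("w1.npy");print((w1-W["pose"]).round(2),robot.state()["tool_pos"])
S,T=P["scene"],P["top"];W["pose"]=w1
print("brass",tri((S,(206.9,265.1)),(T,(330.1,192.6)),(W,(358.7,301.3))),onz(W,(358.7,301.3),56))
print("line",onz(W,(259.6,250.5),66),onz(W,(260.,261),66),onz(W,(259.,240),66))
a=np.array([onz(W,p,30)[:2] for p in((285,170),(435,130),(285,200),(435,162))]);d=[a[1]-a[0],a[3]-a[2]];print([np.degrees(np.arctan2(v[0],v[1])) for v in d])
print("bar",onz(W,(232.5,202),122),onz(W,(241,244),122),[onz(W,p,122)[:2].round(1) for p in((233,195),(231,240),(257,210),(251,240),(245,246),(233,246))])
# rail ends in top view mask line fit
t=cv2.imread("pics/top0.png");g=cv2.cvtColor(t,cv2.COLOR_BGR2HSV);m=((g[:,:,1]<60)&(g[:,:,2]>140)).astype(np.uint8);m[:, :280]=0;m[:,345:]=0;m[:225]=0;m[262:]=0
y,x=np.nonzero(m);p=[onz(T,(c,y[x==c].mean()),30)[:2] for c in range(288,336)];p=np.array(p);k=np.polyfit(p[:,1],p[:,0],1);print("top rail",k,np.degrees(np.arctan(k[0])))
```

```text
[[-0.01  0.    0.    1.49]
 [ 0.    0.01  0.01  4.07]
 [ 0.   -0.   -0.   -0.26]
 [ 0.    0.    0.    0.  ]] [ 432.50807938 -304.03375428  334.15083293]
brass (array([ 644.8, -265.9,   51.7]), [3.1, 3.0, 4.3]) [ 638.97839507 -269.79343644   56.        ]
line [ 507.88514328 -363.09420269   66.        ] [ 521.91644621 -368.85657094   66.        ] [ 494.10144477 -357.70948488   66.        ]
[np.float64(7.62517006640178), np.float64(7.941755114162354)]
bar [ 423.14839992 -350.16037278  122.        ] [ 468.92650977 -362.3542911   122.        ] [array([ 416.7, -346.5]), array([ 460.6, -370.1]), array([ 440.6, -330.8]), array([ 468.8, -350.6]), array([ 472.7, -359.4]), array([ 467.7, -371.2])]
top rail [1.32639373e-01 4.95762474e+02] 7.5555733552147695
```

Request:
servo_tool([
  [-0.017,-0.019,0.01],
  [-0.017,-0.019,0.01],
  [0,0,0.02],
  [0,0,0.02],
  [0,0,0.02],
  [0,0,0.02],
  [0,0,0.02],
  [0,0,0.02],
  [0,0,0.016],
  [0,0,0.016],
  [0,0,0],
  [0,0,0],
], grip=[1,1,1,1,1,1,1,1,1,1,1,1], twist=[0,0,0,0,0,0,0,0,0,0,0,0])

```text
time: 3.2
tool_pos: [451.3, -344.6, 161.3]
orientation: [-0.001, 0.197, 0.98, 0.0]
wrist_force: [0.2, -0.7, 0.6]
grip_width: 85.4
finger_force: 0.0
```

Request:
servo_tool([
  [0,0,0],
  [0,0,0],
  [0,0,0],
  [0,0,0],
  [0,0,0],
  [0,0,0],
  [0,0,0],
  [0,0,0],
], grip=[-0.2,-0.5,-1,-1,-1,-1,-1,-1], twist=[0,0,0,0,0,0,0,0], grip_force=40)

```text
time: 3.87
tool_pos: [452.7, -348.1, 165.3]
orientation: [0.003, 0.198, 0.98, -0.002]
wrist_force: [-3.6, -0.1, 20.2]
grip_width: 14.6
finger_force: 49.4
```

Request:
servo_tool([
  [0,0,-0.004],
  [0.0026,0.0096,0],
  [0.0026,0.0096,0],
  [0.0026,0.0096,0],
  [0.0026,0.0096,0],
  [0.0026,0.0096,0],
  [0.0026,0.0096,0],
  [0.0026,0.0096,0],
  [0.0026,0.0096,0],
  [0.0026,0.0096,0],
  [0.0026,0.0096,0],
  [0,0,0],
], grip=[-1,-1,-1,-1,-1,-1,-1,-1,-1,-1,-1,-1], twist=[0,0,0,0,0,0,0,0,0,0,0,0])

```text
time: 4.87
tool_pos: [466.4, -244.7, 165.8]
orientation: [0.001, 0.196, 0.981, 0.0]
wrist_force: [7.1, 1.0, -9.8]
grip_width: 14.2
finger_force: 44.8
```

Run:
```python
from h import *
W=robot.camera_params("wrist");i=robot.snapshot("wrist");t=robot.snapshot("top");s=robot.snapshot("scene")
for n,p in(("w2",i),("t2",t),("s2",s)):cv2.imwrite(f"pics/{n}.png",p[:,:,::-1])
np.save("w2.npy",W["pose"]);print(robot.state()["tool_pos"],robot.state()["wrist_force"])
print(blobs(i,"yellow",30)[0],blobs(t,"yellow",30)[0])
cv2.imwrite("pics/c2.png",np.hstack([cv2.resize(i,(400,300)),cv2.resize(t[170:260,270:390],(400,300),interpolation=cv2.INTER_CUBIC)])[:,:,::-1])
```

```text
[ 466.29637871 -245.65661921  165.83540128] [ 5.95880404  0.87221048 -9.5603553 ]
[([255, 196, 60, 134, 4741], [284.4, 258.2])] [([209, 146, 21, 28, 427], [218.9, 160.2]), ([325, 187, 12, 12, 107], [330.1, 192.6]), ([403, 270, 12, 11, 103], [408.4, 275.1])]
```

View pics/c2.png

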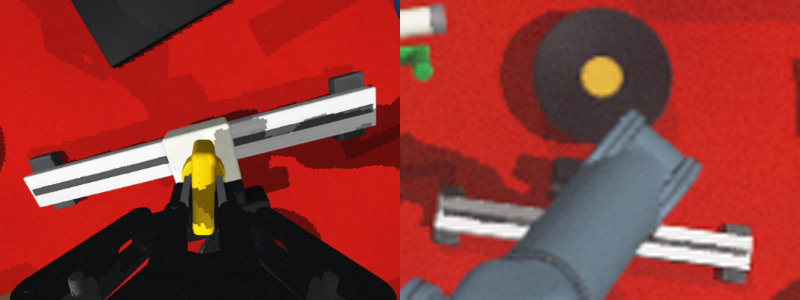

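The carriage followed: the knob is gripped at wrist crop (203, 180), the rail is visible from (30, 192) to (375, 105), and the brass disc is at (600, 77) in the top crop.

Run:
```python
from h import *
W=robot.camera_params("wrist");W["pose"]=np.load("w2.npy");i=cv2.imread("pics/w2.png")
g=cv2.cvtColor(i,cv2.COLOR_BGR2HSV);wm=((g[:,:,1]<70)&(g[:,:,2]>70)).astype(np.uint8)
A=[];B=[]
for c in list(range(65,220,10))+list(range(345,515,10)):
    y=np.flatnonzero(wm[105:310,c])+105
    if len(y): A.append(onz(W,(c,y.min()),30)[:2]);B.append(onz(W,(c,y.max()),30)[:2])
def fit(p):
    p=np.array(p)
    for _ in range(4):
        k=np.polyfit(p[:,1],p[:,0],1);r=abs(p[:,0]-np.polyval(k,p[:,1]));p=p[r<=max(2,1.5*np.median(r))]
    return np.degrees(np.arctan(k[0])).round(2),k,len(p)
print(fit(A),fit(B))
t=P["top"];tp=robot.state()["tool_pos"]
for d in (7,7.6,8.2):
    u=np.array([np.sin(np.radians(d)),np.cos(np.radians(d))])
    print(d,[float(u@(np.array(b)-tp[:2])) for b in((646.7,-263.4),(646.9,-264.5))])
```

```text
(np.float64(7.81), array([1.37094451e-01, 4.69347934e+02]), 28) (np.float64(7.82), array([1.37260405e-01, 5.11414698e+02]), 30)
7 [4.374546554494632, 3.3071196563701766]
7.6 [6.272016965722682, 5.208131149497382]
8.2 [8.168799579611234, 7.108571512353735]
```

Request:
servo_tool([
  [0.0007,0.0024,0],
  [0.0006,0.0024,0],
  [0,0,0],
  [0,0,0],
], grip=[-1,-1,-1,-1], twist=[0,0,0,0])

```text
time: 5.35
tool_pos: [466.7, -242.0, 165.9]
orientation: [0.001, 0.197, 0.98, -0.0]
wrist_force: [5.5, 0.0, -11.2]
grip_width: 14.0
finger_force: 44.5
```

Run:
```python
from h import *
s=robot.snapshot("scene");cv2.imwrite("pics/s3.png",s[:,:,::-1]);st=robot.state();print(st["tool_pos"],st["wrist_force"])
cv2.imwrite("pics/c3.png",cv2.resize(s[200:290,160:280],(800,600),interpolation=cv2.INTER_CUBIC)[:,:,::-1])
```

```text
[ 466.73151113 -242.05032266  165.86960725] [  5.72552019  -0.9884692  -10.14144456]
```

View pics/c3.png

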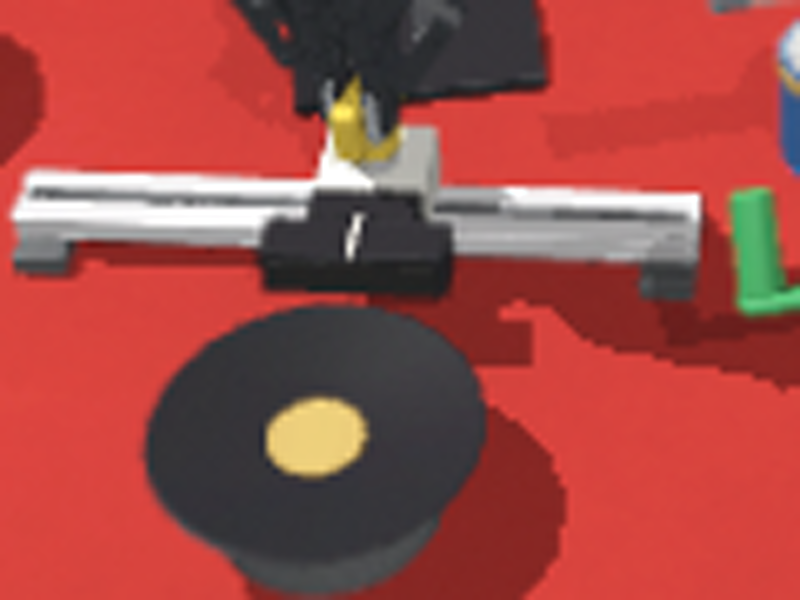

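The white line on the nozzle is at crop (356, 237), running from (360, 215) to (350, 258). The brass disc is at (316, 437).

Run:
```python
from h import *
S=P["scene"];u=np.array([np.sin(np.radians(7.7)),np.cos(np.radians(7.7))])
b=onz(S,(207.0,265.2),57)[:2];print(b)
for z in(62,66,70):
    l=[onz(S,(160+x*.15,200+y*.15),z)[:2] for x,y in((356,237),(360,215),(350,258))];print(z,l[0].round(1),[round(float(u@(b-p)),1) for p in l])
for z in(62,66): print("rail ends",*[onz(S,(160+x*.15,200+y*.15),30).round(1) for x,y in((30,190),(698,215))])
```

```text
[ 648.03399408 -262.03548623]
62 [ 516.8 -245.6] [1.3, 2.0, 1.7]
66 [ 520.9 -245. ] [0.1, 0.8, 0.6]
70 [ 524.9 -244.4] [-1.0, -0.3, -0.6]
rail ends [ 432.2 -434.6   30. ] [482.6 -63.6  30. ]
rail ends [ 432.2 -434.6   30. ] [482.6 -63.6  30. ]
```

The nozzle is centred to about 1 mm. Next I turn the knob clockwise, which is a positive twist.

Request:
servo_tool([
  [0,0,0],
  [0,0,0],
  [0,0,0],
  [0,0,0],
  [0,0,0],
  [0,0,0],
  [0,0,0],
  [0,0,0],
  [0,0,0],
  [0,0,0],
  [0,0,0],
  [0,0,0],
], grip=[-1,-1,-1,-1,-1,-1,-1,-1,-1,-1,-1,-1], twist=[5,5,5,5,5,5,5,5,5,5,5,5])

```text
time: 6.4
tool_pos: [462.2, -242.6, 165.7]
orientation: [-0.002, 0.663, 0.749, -0.001]
wrist_force: [-9.8, -1.1, 4.2]
grip_width: 14.1
finger_force: 46.8
```

Request:
servo_tool([
  [0,0,0],
  [0,0,0],
  [0,0,0],
  [0,0,0],
  [0,0,0],
], grip=[-1,-1,-1,-1,-1], twist=[3,3,2,0,0])

```text
time: 6.82
tool_pos: [461.6, -242.4, 165.7]
orientation: [-0.003, 0.711, 0.703, -0.002]
wrist_force: [-10.3, -0.6, 5.7]
grip_width: 14.6
finger_force: 56.0
```

Run:
```python
from h import *
st=robot.state();q=st["orientation"];n=q[1:3];R=2*np.outer(n,n)-np.eye(2);print(st["tool_pos"],st["wrist_force"],st["ft_torque"],st["q"].round(2),"tool y az",np.degrees(np.arctan2(R[1,1],R[0,1])))
```

```text
[ 461.61065155 -242.42458281  165.70595269] [-10.28875949  -0.60444712   5.71540101] [-0.23563399  2.17973776  1.26840431] [-0.14  0.64  0.71  2.   -0.62  0.73  0.94] tool y az -0.6159820529871133
```

Request:
servo_tool([
  [0,0,0],
  [0,0,0],
  [0,0,0],
  [0,0,0],
  [0,0,-0.01],
  [0,0,-0.03],
  [0,0,-0.04],
  [0,0,-0.04],
  [0,0,-0.04],
  [0,0,-0.04],
  [0,0,-0.04],
  [0,0,-0.03],
], grip=[0.0,1,1,1,1,1,1,1,1,1,1,1], twist=[0,0,0,0,0,0,0,0,0,0,0,-5])

```text
time: 7.82
tool_pos: [465.2, -242.6, 439.9]
orientation: [0.001, 0.681, 0.732, 0.001]
wrist_force: [0.5, 0.1, 0.1]
grip_width: 85.3
finger_force: 0.0
```

Run:
```python
from h import *
s=robot.snapshot("scene");t=robot.snapshot("top");i=robot.snapshot("wrist")
st=robot.state();print(st["tool_pos"],st["q"].round(2))
for n,p in(("s4",s),("t4",t),("w4",i)):cv2.imwrite(f"pics/{n}.png",p[:,:,::-1])
a=cv2.resize(s[195:285,155:275],(400,300),interpolation=cv2.INTER_CUBIC);b=cv2.resize(s[170:290,260:420],(400,300),interpolation=cv2.INTER_CUBIC)
c=cv2.resize(i,(400,300));d=cv2.resize(t[140:230,220:340],(400,300),interpolation=cv2.INTER_CUBIC)
cv2.imwrite("pics/c4.png",np.vstack([np.hstack([a,b]),np.hstack([c,d])])[:,:,::-1])
```

```text
[ 465.95834573 -242.60486779  438.69485287] [-0.4   0.28  0.99  1.74 -0.25  1.25  0.72]
```

View pics/c4.png

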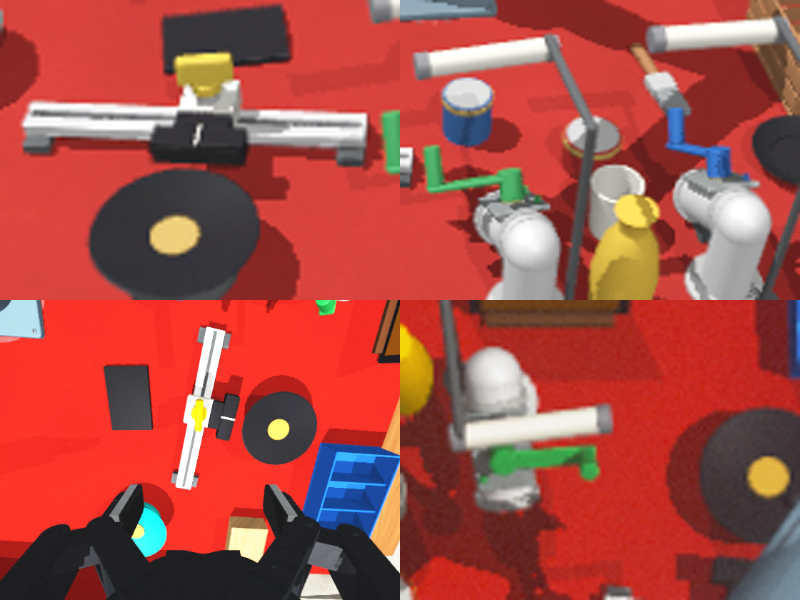

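The knob now lies along the rail at (205, 70), so it is tight. The nozzle line at (198, 135) is still opposite the brass disc. In the top crop the green post is at (590, 465) and its lamp runs from (461, 437) to (612, 417). The tool can't be tilted with this interface, so I will push the closed handle from behind the lamp. After that I will hook the post from the front.

Request:
servo_tool([
  [0.0188,0.0284,0],
  [0.0188,0.0284,0],
  [0.0188,0.0284,0],
  [0.0188,0.0284,0],
  [0.0188,0.0284,0],
  [0.0188,0.0284,0],
  [0.0188,0.0284,0],
  [0.0188,0.0284,0],
  [0.0188,0.0284,0],
  [0.0188,0.0284,0],
  [0,0,0],
  [0,0,0],
], grip=[1,1,1,1,1,1,1,1,1,1,1,1], twist=[0,0,0,0,0,0,0,0,0,0,0,0])

```text
time: 8.97
tool_pos: [735.3, -31.2, 432.9]
orientation: [-0.001, 0.68, 0.734, -0.001]
wrist_force: [-0.5, 0.5, 0.0]
grip_width: 85.5
finger_force: 0.0
```

Run:
```python
from h import *
S,T=P["scene"],P["top"]
d=lambda x,y:(220+(x-400)*.3,140+(y-300)*.3)
print("lamp ends top",onz(T,d(461,437),330).round(1),onz(T,d(612,417),330).round(1))
W=robot.camera_params("wrist");s=robot.snapshot("scene");i=robot.snapshot("wrist");np.save("w5.npy",W["pose"])
st=robot.state();print(st["tool_pos"],st["q"].round(2))
cv2.imwrite("pics/w5.png",i[:,:,::-1])
tp=st["tool_pos"]
cv2.imwrite("pics/c5.png",np.hstack([cv2.resize(i,(400,300)),cv2.resize(s[60:300,190:510],(400,300),interpolation=cv2.INTER_CUBIC)])[:,:,::-1])
```

```text
lamp ends top [626.7  88.1 330. ] [648.2 -68.1 330. ]
[733.96574037 -34.27345593 434.77466307] [-0.43  0.73  0.82  1.13 -0.51  1.49  0.37]
```

View pics/c5.png

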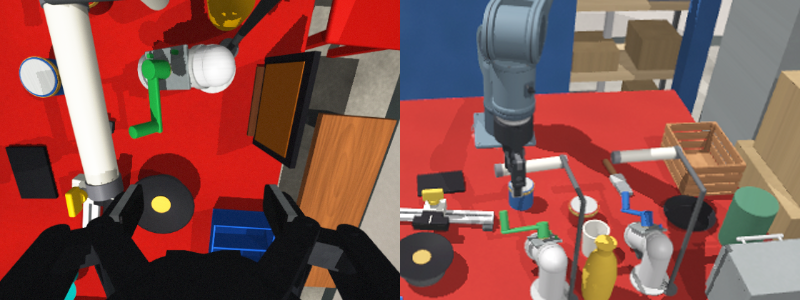

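The wrist half shows the lamp from (65, 0) to (105, 195), with its rear edge at about (92, 10)–(122, 175). The green post is at (135–157, 130), the hub at (155, 70) and the elbow dome at (215, 70). The scene half shows the gripper hovering behind the lamp, clear of it.

Run:
```python
from h import *
W=robot.camera_params("wrist");W["pose"]=np.load("w5.npy");i=cv2.imread("pics/w5.png");g=cv2.cvtColor(i,cv2.COLOR_BGR2HSV)
wm=((g[:,:,1]<70)&(g[:,:,2]>100))
L=[];R=[]
for r in range(20,240,20):
    x=np.flatnonzero(wm[r,50:172])+50
    L.append(onz(W,(x.min(),r),330)[:2]);R.append(onz(W,(x.max(),r),330)[:2])
for n,p in(("front",L),("rear",R)):
    p=np.array(p);k=np.polyfit(p[:,1],p[:,0],1);print(n,k,abs(np.polyval(k,p[:,1])-p[:,0]).max().round(1))
print("end cap",onz(W,(110*1.4,187*1.4),330))
b,m=blobs(i[:,:,::-1].copy(),"green",50);print(b)
S,T=P["scene"],P["top"]
sb=lambda x,y:(260+(x-400)/2.5,170+y/2.5);d=lambda x,y:(220+(x-400)*.3,140+(y-300)*.3)
ys,xs=np.nonzero(m[:260]);k=xs<245
for r in range(165,200,5): print(r,np.flatnonzero(m[r])[[0,-1]] if m[r].any() else None)
print("post top S+W",tri((S,sb(433,150)),(W,(133*1.4,132*1.4))), "hub",tri((S,sb(512,172)),(W,(155*1.4,70*1.4))))
print("dome",tri((S,sb(530,215)),(W,(215*1.4,65*1.4))))
```

```text
front [-1.76451930e-01  6.16907063e+02] 17.3
rear [-1.33843130e-01  6.51966177e+02] 0.5
end cap [648.63930211 -54.74251778 330.        ]
[([240, 69, 10, 7, 56], [244.2, 72.1]), ([206, 75, 9, 7, 54], [209.6, 77.9]), ([180, 83, 59, 111, 2613], [213.2, 135.2])]
165 [212 225]
170 [211 225]
175 [191 226]
180 [181 226]
185 [181 224]
190 [183 199]
195 None
post top S+W (array([620.4, -42.5, 173.5]), [0.8, 0.8]) hub (array([651.6,  55.2, 156.6]), [0.3, 0.3])
dome (array([743.5,  65.6, 177.3]), [3.0, 3.0])
```

Request:
servo_tool([
  [0,0.008,0],
  [0,0,0.02],
  [0,0,0.025],
  [0,0,0.025],
  [0,0,0.025],
  [0,0,0.025],
  [0,0,0.025],
  [0,0,0.025],
  [0,0,0.025],
  [0,0,0.02],
  [0,0,0],
  [0,0,0],
], grip=[1,1,1,1,1,1,1,1,1,1,1,1], twist=[-3,0,0,0,0,0,0,0,0,0,0,0])

```text
time: 10.07
tool_pos: [741.5, -33.7, 220.6]
orientation: [-0.001, 0.662, 0.75, -0.001]
wrist_force: [-0.5, -0.1, 0.6]
grip_width: 85.6
finger_force: 0.0
```

Run:
```python
from h import *
s=robot.snapshot("scene");i=robot.snapshot("wrist")
st=robot.state();print(st["tool_pos"],st["q"].round(2),st["wrist_force"])
cv2.imwrite("pics/c6.png",np.hstack([cv2.resize(i,(400,300)),cv2.resize(s[130:280,240:440],(400,300),interpolation=cv2.INTER_CUBIC)])[:,:,::-1])
```

```text
[743.08609363 -33.58016173 223.06556501] [-0.41  0.89  0.72  1.34 -0.6   1.13  0.51] [ 0.36196135 -0.501019    1.17513906]
```

View pics/c6.png

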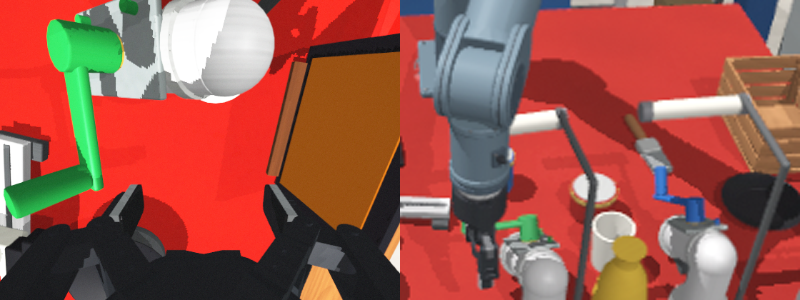

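The wrist half shows the left fingertip at (120, 200), just behind the root of the green post at (95, 185). The bar runs up to the hub at (85, 45), and the dome is well clear.

Request:
servo_tool([
  [0.005,0,0.01],
  [0.005,0,0.01],
  [0,0,0.008],
  [0,-0.005,0],
  [0,-0.005,0],
  [0,-0.005,0],
  [0,-0.005,0],
  [0,-0.005,0],
  [0,-0.004,0],
  [0,-0.003,0],
  [0,0,0],
  [0,0,0],
], grip=[1,1,1,1,1,1,1,1,1,1,1,1], twist=[0,0,0,0,0,0,0,0,0,0,0,0])

```text
time: 11.17
tool_pos: [709.6, -26.8, 193.2]
orientation: [0.0, 0.661, 0.75, 0.0]
wrist_force: [0.5, 0.3, -0.1]
grip_width: 85.5
finger_force: 0.3
```

Run:
```python
from h import *
s=robot.snapshot("scene");i=robot.snapshot("wrist");t=robot.snapshot("top")
st=robot.state();print(st["tool_pos"],st["q"].round(2),st["wrist_force"])
for n,p in(("s7",s),("t7",t),("w7",i)):cv2.imwrite(f"pics/{n}.png",p[:,:,::-1])
a=cv2.resize(s[130:280,240:440],(400,300),interpolation=cv2.INTER_CUBIC)
d=cv2.resize(t[140:230,220:340],(400,300),interpolation=cv2.INTER_CUBIC)
cv2.imwrite("pics/c7.png",np.vstack([np.hstack([cv2.resize(i,(400,300)),a]),np.hstack([d,d*0])])[:,:,::-1])
```

```text
[709.73607141 -26.75192735 192.96345812] [-0.44  0.87  0.71  1.47 -0.62  1.03  0.54] [ 0.330292   -0.16826829  1.63801294]
```

View pics/c7.png

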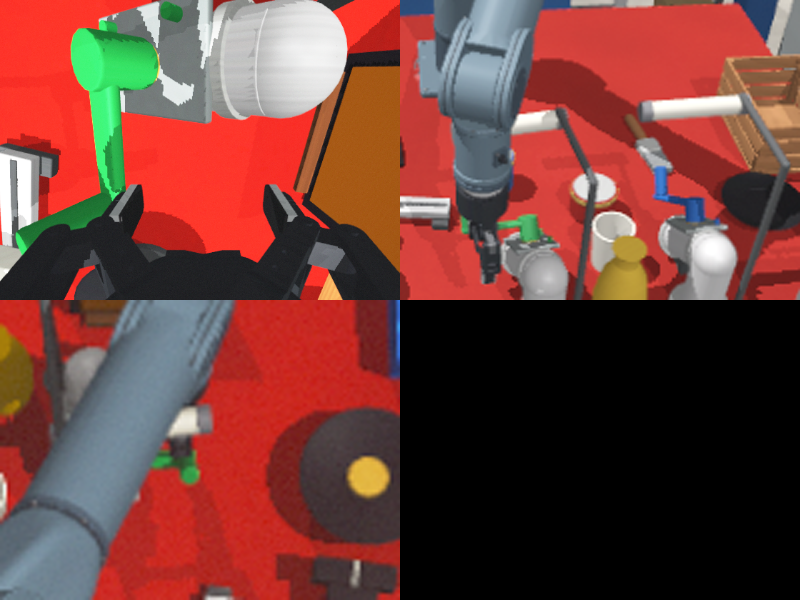

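The wrist half shows the left fingertip against the rear of the green bar near the post root, at (120, 195). The contact force is small. In the top crop the post is at (188, 470), just in front of the lamp. All 10 pictures are now used, so from here I work from masks only.

```bash
cat >> h.py <<'E'
def handle(img,W,c,O,psi,box=None,rad=(25,80),h=34):
    """bar angle (rad, 0 closed) from the colour mask cast on the bar-top plane"""
    _,m=blobs(img,c);ex=np.array([np.cos(psi),np.sin(psi),0]);ey=np.array([-ex[1],ex[0],0]);ez=np.array([0,0,1.])
    n=-.574*ex+.819*ez;C=np.array([O[0],O[1],115])+n*h;dn=-.819*ex-.574*ez
    ys,xs=np.nonzero(m);pts=[]
    for x,y in zip(xs,ys):
        if box and not(box[0]<=x<box[2] and box[1]<=y<box[3]): continue
        o,d=ray(W,(x,y));X=o+d*((C-o)@n)/(d@n)-C;pts.append((X@dn,-X@ey))
    return np.array(pts)
E
python3 - <<'E'
from h import *
W=robot.camera_params("wrist")
for k in(5,7):
    i=cv2.imread(f"pics/w{k}.png")[:,:,::-1].copy()
    if k==5: W["pose"]=np.load("w5.npy")
    else: W=robot.camera_params("wrist")
    p=handle(i,W,"green",(667,52),np.radians(7),(120,60,260,400) if k==5 else (0,40,240,400))
    print(k,len(p))
    for r in range(-20,120,10):
        q=p[(p[:,1]>=r)&(p[:,1]<r+10)]
        if len(q): print(r,len(q),q[:,0].min().round(1),q[:,0].max().round(1))
E
```

```text
5 2723
-20 336 -35.2 28.9
-10 364 -36.3 30.1
0 268 -35.2 27.3
10 143 -8.1 19.7
20 120 -6.5 19.8
30 135 -6.5 20.3
40 118 -5.6 20.7
50 116 -5.3 21.1
60 112 -4.7 21.3
70 109 -4.0 21.6
80 178 -4.2 58.0
90 289 -2.6 92.0
100 196 19.5 96.0
110 81 53.9 95.1
7 18272
-20 2642 -36.0 40.3
-10 3406 -38.9 40.8
0 2636 -38.2 38.8
10 1014 -7.8 28.1
20 926 -6.6 26.0
30 852 -5.9 26.8
40 783 -4.7 27.7
50 725 -3.7 29.0
60 667 -3.0 29.5
70 530 -2.0 30.2
80 301 9.6 37.2
90 319 19.7 54.4
100 352 28.8 73.0
110 323 39.8 89.1
```

Request:
servo_tool([
  [0,0.004,0],
  [0.005,0,0],
  [0.005,0,0],
  [0.005,0,0],
  [0,-0.003,0],
  [0,-0.002,0],
  [0,-0.002,0],
  [0,-0.002,0],
  [0,-0.0015,0],
  [0,0,0],
], grip=[1,1,1,1,1,1,1,1,1,1], twist=[0,0,0,0,0,0,0,0,0,0])

```text
time: 12.15
tool_pos: [701.0, -13.2, 193.1]
orientation: [0.0, 0.661, 0.75, -0.0]
wrist_force: [2.4, -0.7, 0.1]
grip_width: 85.6
finger_force: 0.8
```

Run:
```python
from h import *
W=robot.camera_params("wrist");i=robot.snapshot("wrist");st=robot.state();print(st["tool_pos"],st["wrist_force"],st["q"].round(2))
cv2.imwrite("pics/w8.png",i[:,:,::-1])
p=handle(i,W,"green",(667,52),np.radians(7),(0,40,240,400))
for r in range(10,110,10):
    q=p[(p[:,1]>=r)&(p[:,1]<r+10)]
    if len(q): print(r,len(q),q[:,0].min().round(1),q[:,0].max().round(1))
```

```text
[701.0820068  -13.1622141  193.06529386] [ 1.96022503 -0.07354209  0.28130824] [-0.47  0.86  0.71  1.49 -0.62  1.02  0.52]
10 920 -5.6 29.8
20 818 -3.3 29.5
30 750 -1.0 31.4
40 674 1.4 33.0
50 606 3.1 35.6
60 388 8.7 37.3
70 175 22.4 38.9
80 73 33.1 46.6
90 106 41.5 62.0
100 111 51.9 76.4
```

Request:
servo_tool([
  [0,0,-0.003],
  [0.004,0,0],
  [0.004,0,0],
  [0.004,0,0],
  [0.004,0,0],
  [0,-0.001,0],
  [0,0,0],
  [0,0,0],
], grip=[1,1,1,1,1,1,1,1], twist=[0,0,0,0,0,0,0,0])

```text
time: 12.87
tool_pos: [698.5, 3.7, 195.9]
orientation: [-0.0, 0.661, 0.751, 0.0]
wrist_force: [3.6, 0.8, -0.4]
grip_width: 85.5
finger_force: 1.2
```

```bash
cat > m.py <<'E'
from h import *
import sys
W=robot.camera_params("wrist");i=robot.snapshot("wrist");st=robot.state();print(st["tool_pos"],st["wrist_force"],st["q"].round(2))
cv2.imwrite(f"pics/w{sys.argv[1]}.png",i[:,:,::-1])
p=handle(i,W,"green",(667,52),np.radians(7),(0,40,240,400))
for r in range(10,110,10):
    q=p[(p[:,1]>=r)&(p[:,1]<r+10)]
    if len(q): print(r,len(q),q[:,0].min().round(1),q[:,0].max().round(1))
E
python3 m.py 9
```

```text
[698.41123018   3.62284513 195.88214865] [ 3.32002354 -0.91622053 -0.06653853] [-0.5   0.85  0.71  1.5  -0.61  1.02  0.5 ]
10 788 -4.8 31.5
20 700 -1.9 30.7
30 631 1.1 33.1
40 440 5.7 35.6
50 219 17.3 38.0
60 80 30.3 40.1
70 1 39.5 39.5
```

Request:
servo_tool([
  [0,0.02,0],
  [0,0.018,0],
  [0,0,-0.01],
  [0,0,-0.035],
  [0,0,-0.035],
  [0,0,-0.035],
  [0,0,-0.035],
  [0,0,-0.035],
  [0,0,-0.035],
  [0,0,-0.03],
], grip=[1,1,1,1,1,1,1,1,1,1], twist=[0,0,0,0,0,0,0,0,0,0])

```text
time: 13.75
tool_pos: [734.9, 7.4, 448.6]
orientation: [-0.0, 0.661, 0.75, -0.0]
wrist_force: [0.5, -0.5, 0.3]
grip_width: 85.4
finger_force: 0.0
```

Request:
servo_tool([
  [0,0,0],
  [-0.0076,-0.0357,0],
  [-0.0076,-0.0357,0],
  [-0.0076,-0.0357,0],
  [-0.0076,-0.0357,0],
  [-0.0076,-0.0357,0],
  [0,0,0],
  [0,0,0],
], grip=[1,1,1,1,1,1,1,1], twist=[0,0,0,0,0,0,0,0])

```text
time: 14.42
tool_pos: [561.2, -53.5, 445.9]
orientation: [-0.002, 0.662, 0.75, 0.001]
wrist_force: [0.5, 0.5, 0.1]
grip_width: 85.3
finger_force: 0.0
```

```bash
cat > m2.py <<'E'
from h import *
import sys
W=robot.camera_params("wrist");i=robot.snapshot("wrist");t=robot.snapshot("top");s=robot.snapshot("scene");st=robot.state();print(st["tool_pos"],st["wrist_force"],st["q"].round(2))
k=sys.argv[1];cv2.imwrite(f"pics/w{k}.png",i[:,:,::-1]);cv2.imwrite(f"pics/t{k}.png",t[:,:,::-1]);cv2.imwrite(f"pics/s{k}.png",s[:,:,::-1]);np.save(f"w{k}.npy",W["pose"])
for c in("green","blue"):
  for n,im in(("w",i),("t",t),("s",s)): print(c,n,[b for b in blobs(im,c,20)[0]])
E
python3 m2.py 10
```

```text
[564.17755755 -51.58930529 445.82061849] [-0.04988484  0.47040187  0.12627331] [-0.68  0.37  0.93  1.62 -0.31  1.31  0.43]
green w [([392, 71, 5, 7, 31], [394.2, 73.8]), ([345, 74, 8, 7, 43], [348.6, 76.9]), ([315, 82, 67, 102, 2186], [350.9, 129.7])]
green t [([247, 184, 14, 8, 81], [252.8, 188.0])]
green s [([551, 212, 9, 18, 84], [556.5, 222.2]), ([270, 228, 40, 22, 238], [289.0, 240.8]), ([554, 235, 6, 13, 43], [557.5, 241.3])]
blue w [([156, 70, 51, 55, 239], [188.6, 94.3]), ([200, 77, 18, 45, 291], [210.5, 100.3]), ([423, 295, 48, 28, 490], [447.2, 307.1]), ([357, 305, 29, 63, 723], [370.9, 336.9]), ([421, 371, 28, 43, 548], [434.7, 392.6])]
blue t [([337, 122, 60, 41, 2268], [365.4, 142.1]), ([175, 189, 15, 33, 150], [182.5, 204.7])]
blue s [([167, 0, 102, 140, 10239], [214.0, 64.5]), ([288, 0, 48, 135, 4457], [312.8, 70.4]), ([407, 0, 55, 150, 3307], [433.0, 66.7]), ([82, 29, 61, 43, 2138], [113.1, 49.9]), ([28, 40, 19, 36, 317], [36.7, 58.4]), ([125, 134, 32, 10, 226], [140.8, 138.7]), ([367, 213, 25, 28, 219], [378.8, 228.6]), ([278, 214, 18, 14, 190], [286.4, 221.1]), ([101, 298, 94, 63, 5146], [149.5, 329.4])]
```

```bash
cat > ang.py <<'E'
from h import *
import sys
k,c,O,psi,box=sys.argv[1],sys.argv[2],eval(sys.argv[3]),np.radians(float(sys.argv[4])),eval(sys.argv[5])
W=robot.camera_params("wrist");W["pose"]=np.load(f"w{k}.npy");i=cv2.imread(f"pics/w{k}.png")[:,:,::-1].copy()
p=handle(i,W,c,O,psi,box);print(len(p))
for r in range(-20,120,10):
    q=p[(p[:,1]>=r)&(p[:,1]<r+10)]
    if len(q): print(r,len(q),q[:,0].min().round(1),q[:,0].max().round(1))
m=blobs(i,c)[1]
for y in range(box[1],box[3],6):
    x=np.flatnonzero(m[y,box[0]:box[2]])+box[0]
    if len(x): print("row",y,x.min(),x.max(),len(x))
E
python3 ang.py 10 green "(667,52)" 7 "(300,80,400,200)"
```

```text
2188
-20 237 -15.9 22.9
-10 286 -17.8 24.0
0 246 -17.0 22.1
10 143 -1.0 23.4
20 145 0.9 25.6
30 136 3.9 27.7
40 131 6.8 29.9
50 124 8.9 32.2
60 123 12.0 34.6
70 115 14.1 38.2
80 167 16.3 61.0
90 212 19.6 67.1
100 101 34.0 67.0
110 1 55.2 55.2
row 80 348 349 2
row 86 352 377 26
row 92 349 381 33
row 98 348 381 34
row 104 350 378 29
row 110 349 366 18
row 116 348 364 17
row 122 346 362 17
row 128 344 360 17
row 134 343 359 17
row 140 341 357 17
row 146 339 355 17
row 152 338 353 16
row 158 336 351 16
row 164 331 349 19
row 170 317 347 31
row 176 315 345 31
row 182 319 327 9
```

Run:
```python
from h import *
W=robot.camera_params("wrist");W["pose"]=np.load("w10.npy");i=cv2.imread("pics/w10.png");g=cv2.cvtColor(i,cv2.COLOR_BGR2HSV)
wm=((g[:,:,1]<70)&(g[:,:,2]>110)).astype(np.uint8)
n,l,s,c=cv2.connectedComponentsWithStats(wm)
print([(s[j].tolist()) for j in range(1,n) if s[j,4]>300])
print(proj(W,[(637,0,330),(645,-60,330),(623,0,330),(631,-60,330),(607,-49,166)]).round(0))
for r in range(20,240,20):
    x=np.flatnonzero(wm[r,300:])+300
    sp=np.split(x,np.flatnonzero(np.diff(x)>2)+1)
    print(r,[(a[0],a[-1],onz(W,(a[0],r),330)[:2].round(1),onz(W,(a[-1],r),330)[:2].round(1)) for a in sp if len(a)>12])
```

```text
[[326, 0, 39, 15, 411], [363, 3, 111, 274, 14326], [319, 71, 33, 54, 1406], [156, 72, 48, 51, 1908], [187, 156, 71, 185, 4016], [528, 279, 32, 103, 1681], [420, 402, 50, 18, 603]]
[[411. 169.]
 [401. 253.]
 [390. 167.]
 [381. 251.]
 [322. 180.]]
20 [(np.int64(403), np.int64(456), array([611.2,  82.5]), array([640.9,  86.4]))]
40 [(np.int64(401), np.int64(453), array([612.5,  72.5]), array([642.1,  76.4]))]
60 [(np.int64(399), np.int64(450), array([613.8,  62.1]), array([643.4,  66. ]))]
80 [(np.int64(323), np.int64(345), array([571.6,  45.9]), array([584.5,  47.5])), (np.int64(397), np.int64(470), array([615.2,  51.4]), array([658.4,  57. ]))]
100 [(np.int64(319), np.int64(347), array([571. ,  34.5]), array([587.8,  36.6])), (np.int64(395), np.int64(472), array([616.6,  40.3]), array([663.1,  46.2]))]
120 [(np.int64(323), np.int64(345), array([575.3,  23.3]), array([588.7,  25. ])), (np.int64(365), np.int64(454), array([601. ,  26.5]), array([655.7,  33.5]))]
140 [(np.int64(392), np.int64(438), array([620.3,  16.8]), array([649.2,  20.4]))]
160 [(np.int64(390), np.int64(435), array([622. ,   4.3]), array([650.8,   7.9]))]
180 [(np.int64(388), np.int64(432), array([623.7,  -8.8]), array([652.5,  -5.2]))]
200 [(np.int64(385), np.int64(429), array([624.9, -22.4]), array([654.3, -18.8]))]
220 [(np.int64(383), np.int64(426), array([626.8, -36.6]), array([656.1, -33. ]))]
```

Request:
servo_tool([
  [0,-0.012,0],
  [0,0,0],
  [0,0,0.028],
  [0,0,0.028],
  [0,0,0.028],
  [0,0,0.028],
  [0,0,0.028],
  [0,0,0.028],
  [0,0,0.028],
  [0,0,0],
  [0,0,0],
], grip=[1,1,1,1,1,1,1,1,1,1,1], twist=[0,0,0,0,0,0,0,0,0,0,0])

```text
time: 15.48
tool_pos: [551.8, -53.9, 249.1]
orientation: [-0.001, 0.661, 0.751, -0.001]
wrist_force: [1.0, -0.8, 1.0]
grip_width: 85.2
finger_force: 0.0
```

```bash
python3 m2.py 11 | head -2
python3 - <<'E'
from h import *
W=robot.camera_params("wrist");W["pose"]=np.load("w11.npy");i=cv2.imread("pics/w11.png")[:,:,::-1].copy()
b,m=blobs(i,"green",50)
print("predicted post top/base px",proj(W,[(607,-49,166),(634.5,-45.7,126),(616,-48,172)]).round())
for y in range(0,420,10):
    x=np.flatnonzero(m[y]); 
    if len(x): print(y,x.min(),x.max(),len(x))
E
```

```text
[553.16683092 -54.28324607 251.66000758] [-1.27459929 -0.33699984  0.48717996] [-0.57  0.56  0.8   1.87 -0.49  0.92  0.59]
green w [([530, 25, 20, 19, 259], [539.5, 33.8]), ([418, 39, 15, 15, 170], [424.7, 45.9]), ([363, 48, 138, 217, 9223], [435.8, 147.3])]
predicted post top/base px [[379. 256.]
 [401. 230.]
 [398. 262.]]
30 533 549 17
40 421 543 21
50 419 484 33
60 446 495 50
70 438 499 62
80 435 499 65
90 435 496 62
100 437 488 52
110 433 474 42
120 428 469 42
130 425 465 41
140 421 460 40
150 417 455 39
160 413 450 38
170 408 446 39
180 404 441 38
190 400 436 37
200 396 432 37
210 392 427 36
220 384 422 39
230 374 417 44
240 365 412 48
250 364 403 40
260 370 395 9
```

Request:
servo_tool([
  [0.005,0.007,0],
  [0,0.01,0],
  [0,0.007,0],
  [0,0.003,0],
  [0,0,0.007],
  [0,0,0.007],
  [0,0,0.007],
  [0,0,0.006],
  [0,0,0],
], grip=[1,1,1,1,1,1,1,1,1], twist=[0,0,0,0,0,0,0,0,0])

```text
time: 16.38
tool_pos: [577.1, -45.6, 221.4]
orientation: [-0.001, 0.661, 0.75, -0.001]
wrist_force: [0.3, 0.2, 0.3]
grip_width: 85.4
finger_force: 0.1
```

```bash
cat > m3.py <<'E'
from h import *
import sys
k,c=sys.argv[1:3]
W=robot.camera_params("wrist");i=robot.snapshot("wrist");st=robot.state();print(st["tool_pos"],st["wrist_force"],st["q"].round(2))
cv2.imwrite(f"pics/w{k}.png",i[:,:,::-1]);np.save(f"w{k}.npy",W["pose"])
b,m=blobs(i,c,50);print(b)
for y in range(0,420,15):
    x=np.flatnonzero(m[y]); 
    if len(x): print(y,x.min(),x.max(),len(x),end=" | ")
E
python3 m3.py 12 green
```

```text
[577.34187391 -45.64639744 222.06506955] [-0.42479635 -0.13535562  0.97039595] [-0.53  0.63  0.75  1.83 -0.54  0.9   0.6 ]
[([519, 21, 22, 22, 365], [529.3, 31.3]), ([391, 38, 18, 17, 233], [399.6, 45.8]), ([319, 48, 166, 253, 12462], [407.0, 163.4])]
30 520 540 21 | 45 391 408 18 | 60 421 474 54 | 75 410 482 73 | 90 406 482 77 | 105 409 474 66 | 120 405 454 50 | 135 399 446 48 | 150 393 439 47 | 165 387 431 45 | 180 381 424 44 | 195 374 416 43 | 210 368 409 42 | 225 362 402 41 | 240 352 395 44 | 255 335 387 53 | 270 320 369 50 | 285 321 363 43 | 300 338 347 10 |
```

Request:
servo_tool([
  [0,-0.005,0.002],
  [0.0,-0.005,0.002],
  [0.002,-0.006,0.004],
  [0.003,-0.006,0.004],
  [0.003,-0.006,0.004],
  [0.004,-0.0055,0.0037],
  [0.004,-0.005,0.0035],
  [0.005,-0.005,0.0033],
  [0.005,-0.0045,0.003],
  [0,0,0],
  [0,0,0],
], grip=[1,1,1,1,1,1,1,1,1,1,1], twist=[0,0,0,0,0,0,0,0,0,0,0])

```text
time: 17.35
tool_pos: [527.1, -24.8, 193.4]
orientation: [0.0, 0.66, 0.751, 0.001]
wrist_force: [3.4, 2.4, 1.9]
grip_width: 85.7
finger_force: 1.5
```

```bash
python3 m3.py 13 green; python3 ang.py 13 green "(660,52)" 7 "(200,40,515,330)"|head -16
```

```text
[527.02360412 -25.31955646 193.4447304 ] [3.0589432  2.15387302 1.03899861] [-0.59  0.6   0.73  1.98 -0.57  0.78  0.6 ]
[([493, 84, 19, 17, 254], [501.9, 92.4]), ([326, 114, 234, 162, 11191], [451.9, 197.8])]
90 494 511 18 | 120 544 559 16 | 135 528 559 32 | 150 510 559 50 | 165 474 559 86 | 180 440 559 120 | 195 405 523 119 | 210 369 477 109 | 225 351 432 82 | 240 332 388 57 | 255 326 375 50 | 270 334 363 30 | 8595
-10 95 20.5 27.3
0 835 18.5 42.4
10 1521 16.7 56.7
20 1514 18.8 71.6
30 1219 34.9 86.3
40 943 49.2 94.0
50 672 64.6 103.8
60 650 74.7 111.5
70 572 80.1 112.7
80 320 85.1 110.8
row 88 495 511 17
row 94 493 510 18
row 100 496 505 10
row 148 514 514 1
row 154 500 514 15
```

Request:
servo_tool([
  [0.003,0.015,0],
  [0.003,0.014,0],
  [0,0,0],
  [0,0,0],
  [0,0,0],
  [0,0,0],
  [0,0,0],
  [0,0,0],
  [0,0,0],
  [0,0,0],
  [0,0,0],
  [0,0,0],
], grip=[1,1,1,1,1,1,1,1,1,1,1,1], twist=[0,0,-7,-7,-7,-7,-7,-7,-7,-7,-7,-7])

```text
time: 18.4
tool_pos: [553.4, -17.1, 192.6]
orientation: [-0.002, 0.108, 0.994, -0.001]
wrist_force: [0.1, -1.0, 0.1]
grip_width: 85.3
finger_force: 0.0
```

Request:
servo_tool([
  [0,0,0],
  [0,0,0],
  [0,0,0.005],
  [0,0,0.005],
  [0,0,0.005],
  [0,0,0],
], grip=[1,1,1,1,1,1], twist=[-7,-7,-6,0,0,0])

```text
time: 18.9
tool_pos: [553.6, -16.6, 176.9]
orientation: [-0.002, -0.062, 0.998, -0.0]
wrist_force: [-0.7, 0.3, -0.2]
grip_width: 85.4
finger_force: 0.0
```

```bash
python3 m3.py 14 green
```

```text
[554.04697963 -16.53174257 177.43254906] [ 0.34977609  0.71307642 -0.32297079] [-0.29  0.57  0.31  1.9  -0.25  0.72  1.86]
[([272, 275, 88, 92, 3341], [308.9, 317.4])]
285 281 315 35 | 300 274 320 47 | 315 279 325 47 | 330 293 335 43 | 345 303 346 44 | 360 344 356 13 |
```

Request:
servo_tool([
  [0,0.008,0.001],
  [0,0.008,0.001],
  [0,0.008,0.001],
  [0.001,0.008,0.001],
  [0.002,0.008,0.001],
  [0.002,0.008,0.001],
  [0.002,0.007,0.001],
  [0.002,0.007,0.001],
  [0.001,0.006,0],
  [0.001,0.006,0],
  [0.001,0.005,0],
  [0,0,0],
], grip=[1,1,1,1,1,1,1,1,1,1,1,1], twist=[0,0,0,0,0,0,0,0,0,0,0,0])

```text
time: 19.95
tool_pos: [533.1, 62.3, 170.6]
orientation: [0.0, -0.064, 0.998, 0.001]
wrist_force: [0.4, -0.1, -0.3]
grip_width: 85.2
finger_force: 0.0
```

```bash
python3 m3.py 15 green; python3 ang.py 15 green "(660,52)" 7 "(0,0,560,420)"|head -16
```

```text
[533.42874924  61.84159    170.69418688] [-0.39389578  0.62697307 -0.03947571] [-0.43  0.55  0.3   1.95 -0.25  0.68  1.73]
[([192, 270, 62, 93, 3825], [227.0, 309.3])]
270 212 219 8 | 285 195 250 56 | 300 194 251 58 | 315 204 252 49 | 330 217 253 37 | 345 217 253 37 | 360 217 225 9 | 3825
-10 981 63.5 106.7
0 1406 56.6 107.8
10 956 56.6 108.4
20 482 82.0 107.1
row 270 212 219 8
row 276 201 249 49
row 282 196 250 53
row 288 194 250 57
row 294 192 251 60
row 300 194 251 58
row 306 195 251 57
row 312 201 252 52
row 318 216 252 37
row 324 217 252 36
row 330 217 253 37
```

Request:
servo_tool([
  [0,0.004,0],
  [0,0.004,0],
  [0,0.003,0],
  [0,0,0],
  [0,0,0],
], grip=[1,1,1,1,1], twist=[0,0,0,0,0])

```text
time: 20.42
tool_pos: [531.7, 71.2, 170.4]
orientation: [-0.0, -0.063, 0.998, -0.0]
wrist_force: [-1.1, -3.2, -0.5]
grip_width: 85.5
finger_force: 1.4
```

```bash
python3 m3.py 16 green
```

```text
[531.66438803  71.16925217 170.35240297] [-0.50938778 -3.76520058 -0.38053711] [-0.45  0.55  0.31  1.95 -0.25  0.68  1.71]
[([192, 270, 60, 97, 3909], [225.0, 310.3])]
270 213 219 7 | 285 194 250 56 | 300 193 250 57 | 315 202 250 49 | 330 213 249 37 | 345 213 248 36 | 360 211 225 15 |
```

Request:
servo_tool([
  [0,0.003,0],
  [0,0.003,0],
  [0,0.003,0],
  [0,0.003,0],
  [0,0,0],
  [0,0,0],
], grip=[1,1,1,1,1,1], twist=[0,0,0,0,0,0])

```text
time: 20.97
tool_pos: [531.6, 72.9, 170.1]
orientation: [0.001, -0.059, 0.998, -0.006]
wrist_force: [6.5, -28.8, -7.7]
grip_width: 85.4
finger_force: 14.7
```

```bash
python3 m3.py 17 green
```

```text
[531.63005766  72.86181658 170.09126371] [  6.12947463 -29.02703048  -7.25899724] [-0.47  0.55  0.32  1.95 -0.25  0.67  1.68]
[([190, 270, 61, 97, 4000], [224.2, 310.1])]
270 210 217 8 | 285 192 250 59 | 300 191 250 60 | 315 201 249 49 | 330 213 249 37 | 345 212 248 37 | 360 211 225 15 |
```

Green is hard against its open stop: 29 N with no further travel. I back off, lift, and go to the blue branch.

Request:
servo_tool([
  [0,-0.02,0],
  [0,-0.02,0],
  [0,0,-0.005],
  [0,0,-0.035],
  [0,0,-0.035],
  [0,0,-0.035],
  [0,0,-0.035],
  [0,0,-0.035],
  [0,0,-0.035],
  [0,0,-0.035],
  [0,0,-0.02],
], grip=[1,1,1,1,1,1,1,1,1,1,1], twist=[0,0,0,0,0,0,0,0,0,0,0])

```text
time: 21.93
tool_pos: [536.1, 45.0, 445.1]
orientation: [0.003, -0.064, 0.998, 0.001]
wrist_force: [1.7, 0.7, -0.2]
grip_width: 85.5
finger_force: 0.0
```

Request:
servo_tool([
  [0.0016,0.036,0],
  [0.0016,0.036,0],
  [0.0016,0.036,0],
  [0.0016,0.036,0],
  [0.0016,0.036,0],
  [0.0016,0.036,0],
  [0.0016,0.036,0],
  [0.0016,0.036,0],
  [0,0,0],
  [0,0,0],
], grip=[1,1,1,1,1,1,1,1,1,1], twist=[0,0,0,0,0,0,0,0,0,0])

```text
time: 22.77
tool_pos: [484.3, 331.5, 440.2]
orientation: [-0.0, -0.066, 0.998, 0.001]
wrist_force: [0.6, -0.8, -0.1]
grip_width: 85.6
finger_force: 0.0
```

Request:
servo_tool([
  [0,0,0],
  [0,0,0],
  [0,0,0],
  [0,0,0],
  [0,0,0],
  [0,0,0],
  [0,0,0],
  [0,0,0],
  [0,0,0],
  [0,0,0],
  [0,0,0],
  [0,0,0],
], grip=[1,1,1,1,1,1,1,1,1,1,1,1], twist=[7,7,7,7,7,7,7,7,7,7,7,7])

```text
time: 23.77
tool_pos: [486.4, 326.9, 440.9]
orientation: [-0.0, 0.624, 0.782, 0.0]
wrist_force: [-0.3, 0.4, 0.0]
grip_width: 85.5
finger_force: 0.0
```

Request:
servo_tool([
  [0,0,0],
  [0,0,0],
  [0,0,0],
  [0,0,0],
], grip=[1,1,1,1], twist=[6,6,0,0])

```text
time: 24.1
tool_pos: [486.3, 327.2, 440.7]
orientation: [0.0, 0.698, 0.716, 0.0]
wrist_force: [-0.0, -1.3, -0.0]
grip_width: 85.3
finger_force: 0.0
```

```bash
python3 m2.py 20
python3 - <<'E'
from h import *
W=robot.camera_params("wrist");W["pose"]=np.load("w20.npy");i=cv2.imread("pics/w20.png");g=cv2.cvtColor(i,cv2.COLOR_BGR2HSV)
wm=((g[:,:,1]<70)&(g[:,:,2]>110)).astype(np.uint8)
print("post pred",proj(W,[(527,301,129),(628,330,147)]).round(),"lamp pred",proj(W,[(619,215,330),(616,373,330)]).round())
for r in range(20,260,20):
    x=np.flatnonzero(wm[r]);sp=np.split(x,np.flatnonzero(np.diff(x)>2)+1)
    print(r,[(a[0],a[-1],onz(W,(a[0],r),330)[:2].round(1),onz(W,(a[-1],r),330)[:2].round(1)) for a in sp if len(a)>15])
m=blobs(i[:,:,::-1].copy(),"blue")[1]
for r in range(40,300,8):
    x=np.flatnonzero(m[r]);
    if len(x): print(r,[(a[0],a[-1]) for a in np.split(x,np.flatnonzero(np.diff(x)>2)+1) if len(a)>5],end=" ")
E
```

```text
[486.23830321 327.52032199 440.56552061] [ 0.09051926 -0.23967323 -0.27421658] [-1.08  0.34  0.54  1.56 -0.18  1.29 -0.48]
green w [([362, 313, 7, 7, 31], [365.3, 316.2]), ([305, 319, 80, 34, 1125], [343.6, 335.0])]
green t [([247, 184, 10, 34, 150], [252.0, 199.2])]
green s [([551, 212, 9, 18, 84], [556.5, 222.2]), ([293, 221, 17, 29, 195], [300.3, 237.1]), ([554, 235, 6, 13, 43], [557.5, 241.3])]
blue w [([373, 147, 9, 7, 45], [376.8, 149.7]), ([420, 150, 8, 7, 42], [423.1, 152.7]), ([304, 158, 106, 40, 1775], [361.3, 177.7]), ([218, 288, 40, 30, 659], [239.8, 300.0]), ([214, 311, 40, 25, 102], [234.1, 317.9]), ([421, 418, 43, 2, 79], [440.4, 418.5])]
blue t [([337, 122, 60, 41, 2250], [365.6, 142.2]), ([174, 189, 16, 33, 195], [181.9, 203.4])]
blue s [([167, 0, 121, 140, 12172], [221.5, 60.8]), ([288, 0, 48, 135, 4155], [313.0, 74.6]), ([407, 0, 55, 150, 3202], [433.2, 67.5]), ([82, 29, 61, 43, 2135], [113.2, 49.9]), ([28, 40, 19, 36, 316], [36.7, 58.4]), ([125, 134, 32, 10, 226], [140.8, 138.7]), ([367, 213, 25, 28, 221], [378.9, 228.6]), ([278, 214, 18, 14, 172], [285.7, 220.9])
[... 1295 characters left out ...]
64(559), array([648.6, 341.1]), array([670.6, 341.6]))]
240 [(np.int64(262), np.int64(306), array([470.9, 322.5]), array([500.8, 323.2])), (np.int64(341), np.int64(387), array([524.7, 323.8]), array([556.1, 324.5])), (np.int64(447), np.int64(495), array([597.3, 325.3]), array([630.5, 326. ])), (np.int64(522), np.int64(559), array([649.3, 326.4]), array([675.3, 326.9]))]
152 [(np.int64(420), np.int64(427))] 160 [(np.int64(391), np.int64(404))] 168 [(np.int64(371), np.int64(409))] 176 [(np.int64(326), np.int64(406))] 184 [(np.int64(306), np.int64(370)), (np.int64(385), np.int64(396))] 192 [(np.int64(305), np.int64(322))] 288 [(np.int64(235), np.int64(241))] 296 [(np.int64(224), np.int64(254))]
```

Request:
servo_tool([
  [0.007,-0.003,0],
  [0,0,0.027],
  [0,0,0.027],
  [0,0,0.027],
  [0,0,0.027],
  [0,0,0.027],
  [0,0,0.027],
  [0,0,0.027],
  [0,0,0.027],
  [0,0,0.027],
  [0,0,0.024],
  [0,0,0],
], grip=[1,1,1,1,1,1,1,1,1,1,1,1], twist=[0,0,0,0,0,0,0,0,0,0,0,0])

```text
time: 25.25
tool_pos: [480.2, 334.0, 168.9]
orientation: [-0.001, 0.699, 0.715, -0.004]
wrist_force: [-1.3, 0.2, 0.0]
grip_width: 85.4
finger_force: 0.0
```

```bash
python3 m3.py 21 blue
python3 - <<'E'
from h import *
W=robot.camera_params("wrist")
O=np.array([644,327.5]);ex=np.array([1,.03]);ey=np.array([-.03,1])
for th in(1.1,1.29,1.45):
    for h in(34,83):
        p=O+(-.574*h-78*np.sin(th))*ex-95*np.cos(th)*ey;z=115+.819*h-54*np.sin(th);print(th,h,p,z,proj(W,[(*p,z)]).round())
E
```

```text
[481.49780568 334.48246246 171.45431733] [0.05573922 0.1696964  0.29657242] [-0.99  0.64  0.42  1.82 -0.36  0.76 -0.36]
[([538, 222, 22, 19, 135], [546.6, 227.1]), ([413, 282, 147, 52, 2784], [477.6, 298.5]), ([352, 307, 34, 59, 1041], [367.4, 337.3])]
225 540 556 17 | 240 543 557 7 | 285 414 457 44 | 300 426 559 114 | 315 368 495 32 | 330 358 515 27 | 345 352 376 25 | 360 357 366 10 | 1.1 34 [556.26257486 281.73746324] 94.72080255668249 [[403. 336.]]
1.1 83 [528.13657486 280.89368324] 134.85180255668246 [[377. 396.]]
1.29 34 [550.32865949 298.33968282] 90.96090653287209 [[395. 310.]]
1.29 83 [522.20265949 297.49590282] 131.09190653287206 [[367. 364.]]
1.45 34 [547.39581959 313.14380851] 89.23949848397022 [[393. 287.]]
1.45 83 [519.26981959 312.30002851] 129.3704984839702 [[363. 337.]]
```

Request:
servo_tool([
  [-0.0084,-0.0017,-0.0008],
  [-0.0084,-0.0017,-0.0008],
  [-0.0084,-0.0017,-0.0008],
  [-0.0076,0.0016,-0.002],
  [-0.0076,0.0016,-0.002],
  [-0.0076,0.0016,-0.002],
  [-0.0069,0.003,-0.003],
  [-0.0069,0.003,-0.003],
  [-0.0069,0.003,-0.003],
  [0,0,0],
  [0,0,0],
], grip=[1,1,1,1,1,1,1,1,1,1,1], twist=[0,0,0,0,0,0,0,0,0,0,0])

```text
time: 26.22
tool_pos: [493.2, 265.0, 190.8]
orientation: [0.0, 0.7, 0.714, -0.001]
wrist_force: [-0.3, 0.1, 0.0]
grip_width: 85.5
finger_force: 0.0
```

```bash
python3 m3.py 22 blue;  python3 - <<'E'
from h import *
W=robot.camera_params("wrist")
O=np.array([644,327.5]);ex=np.array([1,.03]);ey=np.array([-.03,1])
for th in(.5,.7,.9):
    for h in(34,83):
        p=O+(-.574*h-78*np.sin(th))*ex-95*np.cos(th)*ey;z=115+.819*h-54*np.sin(th);print(th,h,p,z,proj(W,[(*p,z)]).round())
print(proj(W,[(644-19.5,327,143)]))
E
```

```text
[492.81306867 265.16621859 190.42958536] [-0.42919366 -0.17619684 -1.05934451] [-0.9   0.57  0.43  1.89 -0.34  0.76 -0.26]
[([515, 81, 21, 18, 283], [524.9, 89.8]), ([412, 123, 148, 196, 8724], [493.8, 232.6])]
90 515 535 21 | 135 550 559 10 | 150 547 559 13 | 165 541 559 19 | 180 523 559 37 | 195 505 559 55 | 210 487 559 73 | 225 470 547 78 | 240 451 526 76 | 255 433 504 72 | 270 415 484 70 | 285 414 462 49 | 300 426 455 30 | 315 448 451 4 | 0.5 34 [589.58991829 242.42232086] 116.95702091537305 [[450. 299.]]
0.5 83 [561.46391829 241.57854086] 157.08802091537302 [[436. 354.]]
0.7 34 [576.41482063 252.74704282] 108.05824488916468 [[424. 275.]]
0.7 83 [548.28882063 251.90326282] 148.18924488916466 [[403. 321.]]
0.9 34 [565.15608946 266.02858805] 100.54634688011589 [[404. 249.]]
0.9 83 [537.03008946 265.18480805] 140.67734688011586 [[378. 287.]]
[[607.41442758 164.12717726]]
```

Request:
servo_tool([
  [-0.0058,0.0042,-0.0037],
  [-0.0058,0.0042,-0.0037],
  [-0.0058,0.0042,-0.0037],
  [-0.0044,0.0055,-0.0042],
  [-0.0044,0.0055,-0.0042],
  [-0.0044,0.0055,-0.0042],
  [-0.0024,0.0055,-0.0037],
  [-0.0024,0.0055,-0.0037],
  [-0.0024,0.0055,-0.0037],
  [0,0,0],
  [0,0,0],
], grip=[1,1,1,1,1,1,1,1,1,1,1], twist=[0,0,0,0,0,0,0,0,0,0,0])

```text
time: 27.18
tool_pos: [535.8, 229.9, 223.8]
orientation: [-0.003, 0.699, 0.715, -0.004]
wrist_force: [-11.1, 2.1, -1.5]
grip_width: 85.2
finger_force: 5.8
```

```bash
python3 m3.py 23 blue;  python3 - <<'E'
from h import *
W=robot.camera_params("wrist")
O=np.array([644,327.5]);ex=np.array([1,.03]);ey=np.array([-.03,1])
for th in(0,.2,.4):
    for h in(34,83):
        p=O+(-.574*h-78*np.sin(th))*ex-95*np.cos(th)*ey;z=115+.819*h-54*np.sin(th);print(th,h,p,z,proj(W,[(*p,z)]).round())
print(proj(W,[(644-19.5,327,143)]))
E
```

```text
[535.81133871 229.89574113 223.81798111] [-10.39496134   1.88477693  -0.95288889] [-0.81  0.56  0.46  1.8  -0.32  0.86 -0.19]
[([553, 1, 7, 20, 99], [556.6, 11.8]), ([419, 19, 19, 18, 254], [427.9, 27.6]), ([406, 24, 114, 284, 14477], [462.6, 154.0]), ([184, 323, 21, 35, 358], [195.3, 338.9]), ([115, 372, 18, 26, 92], [122.4, 379.7])]
15 553 559 7 | 30 420 508 58 | 45 449 518 70 | 60 441 519 79 | 75 440 513 74 | 90 447 501 55 | 105 446 497 52 | 120 444 494 51 | 135 442 491 50 | 150 440 487 48 | 165 438 484 47 | 180 436 481 46 | 195 434 479 46 | 210 431 476 46 | 225 429 473 45 | 240 427 470 44 | 255 418 467 50 | 270 409 463 55 | 285 414 459 46 | 300 426 453 28 | 330 185 197 13 | 345 193 204 12 | 375 124 132 9 | 390 115 115 1 | 0 34 [627.334   231.91452] 142.846 [[445. 256.]]
0 83 [599.208   231.07074] 182.97699999999998 [[428. 298.]]
0.2 34 [611.78098194 233.34330887] 132.1178561370667 [[411. 245.]]
0.2 83 [583.65498194 232.49952887] 172.24885613706667 [[386. 282.]]
0.4 34 [596.73439313 238.50248665] 121.81740951533288 [[382. 229.]]
0.4 83 [568.60839313 237.65870665] 161.94840951533286 [[351. 261.]]
[[476.76399004  77.25045303]]
```

Request:
servo_tool([
  [0,0.003,0],
  [0,0.003,0],
  [0,0,0],
  [0,0,0],
], grip=[1,1,1,1], twist=[0,0,0,0])

```text
time: 27.57
tool_pos: [537.5, 229.9, 223.4]
orientation: [-0.007, 0.698, 0.716, -0.008]
wrist_force: [-29.8, 0.2, 11.8]
grip_width: 85.3
finger_force: 15.0
```

```bash
python3 m3.py 24 blue
```

```text
[537.46165884 229.9188276  223.42853514] [-29.85290193  -1.08800214  12.65822953] [-0.81  0.57  0.45  1.79 -0.32  0.88 -0.18]
[([555, 2, 5, 17, 59], [557.5, 11.2]), ([420, 18, 18, 19, 259], [428.5, 26.9]), ([405, 23, 116, 286, 14688], [462.9, 153.4]), ([184, 323, 22, 35, 391], [195.6, 338.5]), ([115, 371, 18, 27, 90], [121.9, 379.4])]
15 555 559 5 | 30 420 510 63 | 45 449 519 71 | 60 441 519 79 | 75 440 514 75 | 90 447 502 56 | 105 447 497 51 | 120 444 494 51 | 135 442 491 50 | 150 440 488 49 | 165 438 485 48 | 180 436 482 47 | 195 434 479 46 | 210 431 476 46 | 225 430 473 44 | 240 427 470 44 | 255 417 467 51 | 270 408 463 56 | 285 414 458 45 | 300 426 452 27 | 330 185 198 14 | 345 193 205 13 | 375 122 128 7 | 390 115 116 2 |
```

The blue handle is at its closed stop: 30 N and no further travel. I retreat away from the lamp, then lift.

Request:
servo_tool([
  [0,-0.02,0],
  [0,-0.03,0],
  [0,-0.03,0],
  [0,0,-0.02],
  [0,0,-0.04],
  [0,0,-0.04],
  [0,0,-0.04],
  [0,0,-0.03],
  [0,0,0],
  [0,0,0],
], grip=[1,1,1,1,1,1,1,1,1,1], twist=[0,0,0,0,0,0,0,0,0,0])

```text
time: 28.45
tool_pos: [467.2, 227.6, 397.6]
orientation: [0.001, 0.7, 0.715, 0.002]
wrist_force: [-0.7, -0.1, -0.8]
grip_width: 85.4
finger_force: 0.0
```

```bash
python3 m2.py 30
python3 - <<'E'
from h import *
W=robot.camera_params("wrist");W["pose"]=np.load("w30.npy");S,T=P["scene"],P["top"]
def pts(O,psi,th):
    ex=np.array([np.cos(psi),np.sin(psi)]);ey=np.array([-ex[1],ex[0]]);r=[]
    for h in(34,83):
        p=O+(-.574*h-78*np.sin(th))*ex-95*np.cos(th)*ey;r.append((*p,115+.819*h-54*np.sin(th)))
    return r
for n,O,psi,ths in(("green",(662,52),.122,(1.3,1.45,1.57)),("blue",(644,327.5),.03,(0,.12,.3))):
    for th in ths: print(n,th,"T",proj(T,pts(np.array(O),psi,th)).round(1).tolist(),"S",proj(S,pts(np.array(O),psi,th)).round(1).tolist(),"W",proj(W,pts(np.array(O),psi,th)).round().tolist())
s=cv2.imread("pics/s30.png");t=cv2.imread("pics/t30.png")
for im,cols in((s,("green","blue")),(t,("green","blue"))):
    for c,box in(("green",(240,170,315,255)),("blue",(350,195,410,250)) if im is s else ("blue",(165,170,215,230))):
        m=blobs(im[:,:,::-1].copy(),c)[1];x0,y0,x1,y1=box
        print(c,[(y,np.flatnonzero(m[y,x0:x1])[[0,-1]]+x0) for y in range(y0,y1,4) if m[y,x0:x1].any()])
g=s[228:245,195:235].astype(int);q=(g.min(2)>150);print("nozzle line candidates rows:",[(228+y,(np.flatnonzero(q[y])+195).tolist()) for y in range(17) if 0<q[y].sum()<12])
for c in("yellow",): print(blobs(s[:,:,::-1].copy(),c,30)[0],blobs(t[:,:,::-1].copy(),c,30)[0])
E
```

```text
[465.38622767 227.31225267 394.36509929] [ 0.43592772  0.54612973 -0.69580165] [-1.01  0.23  0.56  1.8  -0.13  1.15 -0.38]
green w [([324, 285, 50, 34, 786], [345.5, 299.9]), ([436, 286, 7, 9, 50], [439.0, 289.7])]
green t [([247, 184, 9, 26, 122], [251.5, 196.1]), ([252, 211, 5, 7, 23], [254.2, 214.5])]
green s [([551, 212, 9, 18, 84], [556.5, 222.2]), ([293, 221, 17, 29, 195], [300.3, 237.1]), ([554, 235, 6, 13, 43], [557.5, 241.3])]
blue w [([469, 59, 9, 9, 65], [473.1, 63.4]), ([409, 64, 9, 9, 63], [412.9, 68.2]), ([403, 72, 52, 125, 2992], [428.9, 130.3]), ([221, 255, 44, 31, 675], [245.6, 266.5]), ([216, 277, 46, 29, 123], [240.4, 284.7]), ([419, 405, 61, 15, 828], [448.2, 412.2])]
blue t [([337, 122, 60, 41, 2254], [365.5, 142.1]), ([174, 189, 11, 6, 47], [178.3, 191.2]), ([193, 189, 13, 10, 85], [199.7, 192.4])]
blue s [([167, 0, 108, 140, 11568], [218.9, 62.3]), ([288, 1, 45, 134, 4239], [310.2, 75.8]), ([407, 0, 55, 150, 3306], [433.0, 66.7]), ([82, 29, 61, 43, 2136], [113.2, 49.9]), ([28, 40, 19, 36, 316], [36.7, 58.4]), ([125, 134, 32, 10, 227], [140.8, 138.6]), ([278, 21
[... 1317 characters left out ...]
4])), (206, array([251, 255])), (214, array([253, 256]))]
blue [(190, array([175, 205])), (194, array([174, 204])), (198, array([200, 202]))]
nozzle line candidates rows: [(230, [232, 233, 234]), (235, [195, 196, 197, 198, 199, 214, 230, 231, 232, 233, 234]), (236, [196, 197, 198, 199, 214, 230, 231, 232, 233, 234]), (237, [213, 230, 231, 232, 233, 234])]
[([129, 202, 11, 7, 56], [133.9, 205.3]), ([207, 211, 18, 13, 183], [215.8, 216.0]), ([336, 248, 27, 56, 1165], [349.7, 276.8]), ([200, 260, 15, 11, 136], [206.9, 265.1])] [([209, 146, 21, 28, 426], [218.8, 160.2]), ([324, 187, 13, 12, 106], [330.0, 192.6]), ([318, 233, 16, 9, 96], [325.4, 236.4]), ([403, 270, 12, 11, 104], [408.4, 275.0])]
```

Run:
```python
from h import *
i=cv2.imread("pics/w4.png");m=blobs(i[:,:,::-1].copy(),"yellow")[1]
m[:, :240]=0;m[:,330:]=0;m[:120]=0;m[200:]=0
c=max(cv2.findContours(m,0,1)[0],key=cv2.contourArea);print("bar",cv2.boundingRect(c),cv2.minAreaRect(c))
g=cv2.cvtColor(i,cv2.COLOR_BGR2HSV);w=((g[:,:,1]<60)&(g[:,:,2]>120)).astype(np.uint8)
L=[(r,(lambda x:(x.min(),x.max()))(np.flatnonzero(w[r,240:330])+240)) for r in list(range(50,120,10))+list(range(190,260,10)) if w[r,240:330].any()];print(L)
for r in range(135,190,5): print(r,np.flatnonzero(m[r])[[0,-1]] if m[r].any() else None)
```

```text
bar (268, 139, 22, 45) ((278.5, 161.0), (44.0, 21.0), 90.0)
[(50, (np.int64(278), np.int64(322))), (60, (np.int64(284), np.int64(320))), (70, (np.int64(283), np.int64(309))), (80, (np.int64(281), np.int64(307))), (90, (np.int64(279), np.int64(305))), (100, (np.int64(277), np.int64(302))), (110, (np.int64(275), np.int64(300))), (190, (np.int64(259), np.int64(283))), (200, (np.int64(257), np.int64(280))), (210, (np.int64(255), np.int64(278))), (220, (np.int64(253), np.int64(276))), (230, (np.int64(251), np.int64(274))), (240, (np.int64(249), np.int64(271))), (250, (np.int64(240), np.int64(276)))]
135 None
140 [275 283]
145 [274 284]
150 [271 286]
155 [268 289]
160 [268 288]
165 [270 287]
170 [273 282]
175 [273 282]
180 [272 282]
185 None
```

```bash
python3 -c "
from workcell import robot
print(robot.finish_job())"
```

```text
the job is handed in; nothing more can be done
None
```

I handed the job in at about 29 s: by my camera measurements the nozzle is centred to about 2 mm, the clamp is tight, green is fully open and blue fully closed; the hand-in returned no verdict.

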